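# Hook the grease strainer out of the griddle drain

## Robot

A 6-joint arm with a two-finger parallel gripper is mounted at the origin on the work surface. World frame = base frame: x ahead of the robot, y to its left, z up, the work surface at z = 0. Lengths are in m, angles in rad, forces in N, time in s.
With the tool pointing down it reaches from about 0.375 to 0.9 m from the base axis. Payload 3.1 kg.
Tool frame: the origin (TCP) lies at the very end of the fingers, on their centre line; the grasp point (between the pads) lies 19 mm behind it (tcp_to_grasp is the distance from the TCP to the grasp point, in m); z points along the fingers, y is the direction in which the jaws open and shut (so a half turn about z gives the same grasp; the last joint's range is limited). The gripper opens to 85 mm and grips with 20 to 120 N. Pads are 22 mm wide; open, the fingers measure 114 mm over their backs; the gripper's body (76 mm by 85 mm) begins 54 mm behind the grasp point. The pads swing forward as they close: fully open they stand 13 mm farther back than shut.
Start: joints at [-1.512, 0.527, 1.433, -0, 1.181, -0.178], TCP at [0.147, -0.608, 0.231] pointing down, gripper open.
Joint ranges: [-3.08, 3.08], [-0.75, 2.2], [0.22, 2.44], [-1.43, 4.57], [0, 2.65], [-2.85, 2.85]. Speed limits (rad/s): [2.79, 2.79, 3.14, 3.14, 3.14, 3.14].

## Interface

Orientations are given as a unit quaternion [x, y, z, w].
In Python, from station import sense, snapshot, camera_info, sign_off, tcp_to_grasp gives the robot as it stands.
- The arm moves only by the shell command python3 -m inch 'ROWS' [FORCE]. ROWS is JSON, a list of rows, each a list of 3 entries, a list of its own where there are three numbers: the closure, from -1 (fully open) to 1 (shut), so that 0 is half open, then the shift along the tool's x, y, z normalised to -1 to 1, where 1 is 10 cm, then the turn, a rotation vector about the tool's x, y, z normalised to -1 to 1, where 1 is 360 degrees. In form: [[jaw, [dx, dy, dz], [ax, ay, az]], ...]. A call has 1 to 20 rows; each row is the pose to reach, as a shift and turn from the pose commanded when the call began, along the tool's axes at that moment, turning the shorter way round; what a row does not reach only later rows make up. A row lasts 1/10 s, in which the tool goes at most 50 mm and 8.59 degrees, less where a joint would pass 70% of its speed; a pose out of reach is approached as far as the arm can. A call with a number of a shift or a turn outside -1 to 1 is refused whole. A call with a gripper value outside its range is refused whole. The fingers move at their own pace and stop on an object; FORCE is the grip in N (left out, the last holds). Time passes only in rows, so rows that repeat a pose let the fingers close. It gives the time, the measured TCP pose, the force and the opening at its end, in the units of the state.
- sense(): the state, without advancing time (a new reading comes with each control period).
- snapshot(name): name is "scene" or "top" or "wrist"; returns (picture, depth): 420x560x3 uint8, blue, green, red; 420x560 float32, m along the optical axis (not along the pixel's ray), 0 where there is no reading.
- camera_info(name): a dict with "K" (3x3 intrinsics, pixels), "origin" and "orientation" of the camera in the world. Camera axes: x right, y down, z forward; pixel columns grow to the right and rows downward; lengths in m; the calibration is good to about 2 mm. A picture is of the moment at which its call begins: read the wrist's pose just before it. camera_info takes no time and is no camera call; for the wrist camera it gives the pose at the moment of the call.
- sign_off(): hands the job in, once; it reports no verdict.
The state is a dict: "t": time; "q": joint angles; "qd": joint speeds; "tau": joint torques, N m; "tcp_pos": TCP position; "tool_rot": TCP orientation; "force": force on the tool from outside, world axes, zero at the start; "ft_torque": the same for the moment, N m; "finger_gap": opening from 0.0 (shut) to 1.0 (fully open).
Only numpy, scipy, OpenCV 4.12 (cv2) and the standard library are available. Lean on these libraries where they do the work, as an engineer would, in place of code of your own. Each camera call takes 0.05 s, during which the arm holds its last target.

## Task

The griddle has cooled and its grease strainer has to go to the wash: take the T-handled hook from the rack, fish the strainer up out of the griddle's deep drain by its wire bail, stand it upright in the empty steel pan, and hang the hook back in the rack slot it came from. Move the strainer only with the hook, never with the fingers; feel for the bail gently, without leaning hard on the strainer, the bail or the drain, draw it out steadily, set it down softly, and leave the cleaning rod and the other things on the counter where they are.

Things in the scene. Friction and masses are not known exactly. Their poses are not given: they have to be found in the camera images.
- hook_handle (a point): Middle of the hook's black T-handle: a straight bar 100 mm long, 24 x 24 mm in section, with a wire hook below it; mass 0.22 kg. Axes as it hangs: z up, y along the bar, x the way the hook's tip points. The bar lies free to be gripped from above across its 24 mm, at its middle, between the rack's rails.
- hook_bend (a point): Lowest bend of the hook, 120 mm straight below the handle's middle, same axes; round steel wire 5 mm thick. The shank comes down at x = -7 mm, the wire runs level to x = +7 mm and turns up into a blunt tip whose top is 11.5 mm above this point (the wire's underside is 2.5 mm below it). Throat: 9 mm clear between shank and tip.
- hook: The whole hook; its frame is that of the handle's middle.
- rack: Tool rack, fixed: two level rails along its x (at y = +-34 mm, 8 mm wide), rail tops 138 mm above the counter. Origin: middle of its underside, z up. Two slots, at x = +45 and -45 mm: in each a T-handle lies across both rails (bar along y, middle 150 mm up) between round pins 30 mm apart and 7 mm high. One holds the hook, tip towards +x, the other the rod.
- rod_handle (a point): Middle of the handle of the straight cleaning rod that hangs in the rack's other slot: same black T-handle, but a plain 8 mm rod below it without a hook. Bystander.
- griddle: Counter-top griddle, steel, fixed, 400 mm deep (x) and 330 mm wide (y). Origin: middle of its foot, z up, control front at -x. Its screw feet are set differently each time: the plate's top, 140 mm above the origin, stands 132 to 146 mm above the counter. Splash guards rise 36 mm above it at the back and along the sides; the round drain opens near the front edge.
- drain (a point): Centre of the drain's mouth, level with the plate's top. Straight vertical bore 72 mm in diameter; a ledge 74 mm down carries the strainer's lid. Below it three leaf springs grip the strainer's skirt: lifting the strainer takes some 8 to 15 N at first, and just its weight once it has risen 30 mm.
- strainer: Grease strainer seated in the drain, steel, 0.2 to 0.35 kg. Origin: middle of the lid's flat top (70 mm below the plate's top when seated), z up. Lid: perforated disc 66 mm across, 4 mm thick; below it a skirt 56 mm across on which it stands, 34 mm from foot to lid top. It is lifted by a wire bail.
- bail_axis (a point): Point on the strainer's axis, 5 mm above the lid, level with the bail's pivots. The bail is a half-round bow of 4 mm wire, centreline radius 28 mm, hinged on a collar that turns freely round the lid. It lies flopped over in ANY direction, 63 degrees from upright: bow 25 mm off the axis, its underside 15.5 mm above the lid. The direction is not measured: look or feel.
- pan: Empty open steel pan that receives the strainer, fixed, 162 mm (x) by 176 mm (y), 65 mm high, walls and floor 4 mm thick. Origin: middle of its underside, z up.
- plate: A stoneware plate, 160 mm across, lying on the counter between robot and griddle. Bystander; origin under its middle.
- oil: A bottle of oil, 64 mm in diameter, 200 mm tall, standing beside the griddle. Bystander; origin under its middle.
- shaker: A steel salt shaker, 44 mm in diameter, 84 mm tall, standing beside the griddle. Bystander; origin under its middle.
Things that resemble listed ones, but are neither listed nor needed, are in the scene too. Leave any orange or red look-alike of the hook alone. Leave any green look-alike of the rack alone.

How it is judged:
On the way, in this order (a step that is already met when the one before it is completed fails the run):
1. the strainer hangs on the hook, clear above the griddle's plate (z of strainer in the frame of griddle above 0.176 m and contact force between hook and strainer above 1 N), for 0.2 s.
2. the strainer stands upright in the pan, free of the hook (x of strainer in the frame of pan between -0.05 and 0.05 m and y of strainer in the frame of pan between -0.055 and 0.055 m and z of strainer in the frame of pan between 0.032 and 0.044 m and angle between strainer's own z axis and vertical below 0.1 rad and contact force between hook and strainer below 0.05 N and linear speed of strainer below 0.02 m/s), for 0.3 s.
At the end, for the whole second after the job is handed in: The strainer stands upright (within 0.1 rad) and at rest on the pan's floor, its middle within 50 mm (x) and 55 mm (y) of the pan's middle; the hook hangs at rest in its slot of the rack, bar across both rails (within 8 mm along the rails, 12 mm across, 0.15 rad), free of the strainer (all of step 2 and y of hook_handle in the frame of rack between -0.012 and 0.012 m and z of hook_handle in the frame of rack between 0.145 and 0.156 m and angle between hook_handle's own z axis and vertical below 0.1 rad and angle between the x axis of hook_handle and the x axis of rack, either way round below 0.15 rad and (x of hook_handle in the frame of rack between 0.037 and 0.053 m or x of hook_handle in the frame of rack between -0.053 and -0.037 m) and linear speed of hook below 0.02 m/s); the robot touches nothing.
It fails at once if the robot touches the strainer or its bail (contact force between any of the fingers, the arm and strainer above 0.5 N).
It fails at once if the hook bears on the strainer or its bail with more than 25 N (contact force between hook and strainer above 25 N).
It fails at once if the hook bears on the griddle or its drain with more than 20 N (contact force between hook and griddle above 20 N).
It fails at once if the strainer is banged or pressed into the pan with more than 30 N (contact force between strainer and pan above 30 N).
It fails at once if the rod is moved more than 20 mm, or the plate, oil bottle or shaker more than 30 mm (distance of rod_handle from where it was at the start of the episode above 0.02 m or distance of any of plate, oil, shaker from where it was at the start of the episode above 0.03 m).
It also fails if it takes over 72 s, if anything falls off the work surface, if the arm or the gripper's body presses on something with over 40 N, if the wrist force passes 120 N, or if a joint passes its speed limit or range.

## Working session

There is one attempt and no reset: what is moved stays moved. The work goes in short steps, Python scripts to look and compute and a shell command to move; the robot and the scene stay as the last step left them, time stands still between calls to the robot, and variables do not carry over. Pictures are saved under pics/ and viewed, and the job is handed in when it is done.

```bash
ls; mkdir -p pics; python3 - <<'E'
from station import *
import cv2,numpy as np
print(sense()); print(tcp_to_grasp)
for n in ("scene","top","wrist"):
    i=camera_info(n); print(n,i)
    p,d=snapshot(n); cv2.imwrite(f"pics/{n}0.png",p); np.save(f"pics/{n}0.npy",d)
E
```

```text
pics
{'t': 0.0, 'q': array([-1.51251848e+00,  5.28463512e-01,  1.43390778e+00, -2.76917343e-05,
        1.18139180e+00, -1.78480171e-01]), 'qd': array([ 8.65860039e-05,  5.44842214e-04,  1.42173717e-03,  2.00994043e-03,
       -5.44663830e-04,  1.11356797e-03]), 'tau': array([ 2.12985742e-04, -4.42351699e+01, -1.78027439e+01, -1.36200456e-04,
        8.35014362e-03, -6.08470287e-06]), 'tcp_pos': array([ 0.14658589, -0.60682833,  0.23033351]), 'tool_rot': array([ 9.93000177e-01,  1.18107881e-01,  5.24031204e-05, -1.08402745e-03]), 'force': array([ 0.87851163, -0.11211016, -0.56264269]), 'ft_torque': array([-0.01461882, -0.07506087,  0.06276775]), 'finger_gap': 1.0011296474427698}
0.0187
scene {'K': array([[472.91990555,   0.        , 281.10224553],
       [  0.        , 472.91990555, 210.92546327],
       [  0.        ,   0.        ,   1.        ]]), 'origin': array([1.56102804, 0.08028947, 1.05859005]), 'orientation': array([ 0.5695488 ,  0.71075163, -0.32024804, -0.26055224])}
top {'K': array([[464.7881696 ,   0.        , 279.39001739],
       [  0.        , 464.7881696 , 209.3153587 ],
       [  0.        ,   0.        ,   1.        ]]), 'origin': array([ 0.34766683, -0.13064722,  1.61567212]), 'orientation': array([-0.70538378,  0.70710253, -0.03534878,  0.03449914])}
wrist {'K': array([[334.39756843,   0.        , 277.42589818],
       [  0.        , 334.39756843, 201.45264428],
       [  0.        ,   0.        ,   1.        ]]), 'origin': array([ 0.21275123, -0.59167814,  0.37338111]), 'orientation': array([ 0.77881827, -0.61296179, -0.08280485,  0.10422718])}
```

View pics/top0.png

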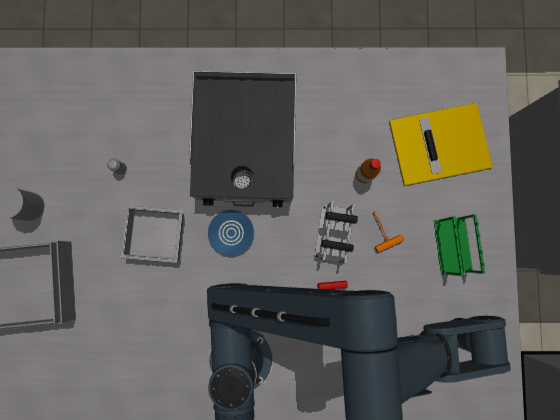

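View pics/scene0.png

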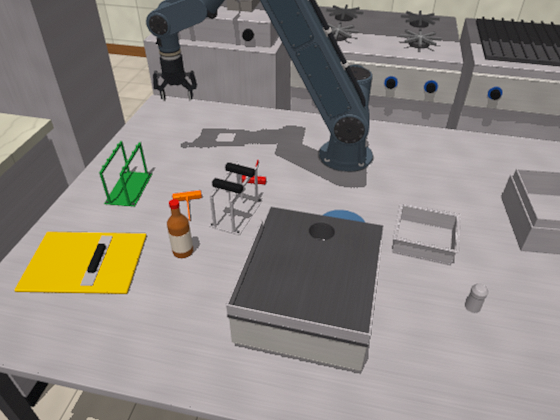

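View pics/wrist0.png

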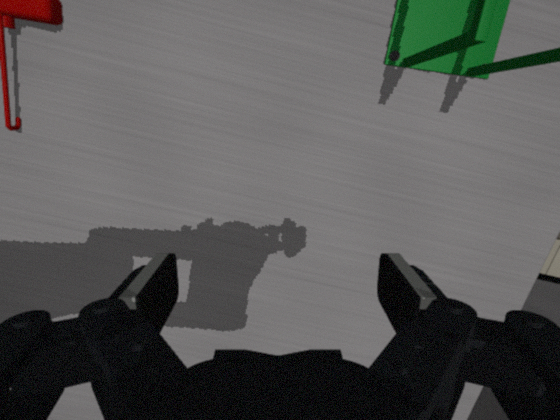

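The top view has world +x up and +y left: rack at (337,232) with two black handles at (341,217) and (337,245), griddle at (243,137), drain at (242,179), pan at (153,235). Next I measure these positions.

```bash
cat > h.py <<'E'
from station import *
import cv2,numpy as np
from scipy.spatial.transform import Rotation as R
def xyz(n,d,info=None):
    i=info or camera_info(n);K=i["K"];h,w=d.shape
    u,v=np.meshgrid(np.arange(w),np.arange(h))
    c=np.stack([(u-K[0,2])/K[0,0]*d,(v-K[1,2])/K[1,1]*d,d],-1)
    return c@R.from_quat(i["orientation"]).as_matrix().T+i["origin"]
def proj(n,P,info=None):
    i=info or camera_info(n);K=i["K"]
    c=(np.asarray(P)-i["origin"])@R.from_quat(i["orientation"]).as_matrix()
    return c[...,:2]/c[...,2:]*[K[0,0],K[1,1]]+[K[0,2],K[1,2]]
def ray(n,uv,z,info=None):
    i=info or camera_info(n);K=i["K"]
    d=np.array([(uv[0]-K[0,2])/K[0,0],(uv[1]-K[1,2])/K[1,1],1.])
    d=R.from_quat(i["orientation"]).as_matrix()@d;o=i["origin"]
    return o+d*(z-o[2])/d[2]
E
python3 - <<'E'
from h import *
p=cv2.imread("pics/top0.png");d=np.load("pics/top0.npy")
X=xyz("top",d)
def rect(name,m,z=None):
    pts=X[m]; r=cv2.minAreaRect(pts[:,:2].astype(np.float32)); print(name,m.sum(),np.round(pts.mean(0),4),np.round(np.median(pts[:,2]),4),r)
u,v=np.meshgrid(np.arange(560),np.arange(420))
dark=p.max(2)<60
for nm,(a,b,c,e) in dict(h1=(322,362,208,226),h2=(318,357,236,255)).items():
    m=dark&(u>a)&(u<b)&(v>c)&(v<e)&(X[...,2]>.13); rect(nm,m)
m=(u>115)&(u<190)&(v>200)&(v<270)&(X[...,2]>.045)&(X[...,2]<.09); rect("pan",m)
m=(u>180)&(u<305)&(v>65)&(v<212)&(X[...,2]>.15); rect("grid",m)
m=(u>195)&(u<290)&(v>85)&(v<160); print("plate z",np.median(X[m][:,2]))
m=(u>205)&(u<256)&(v>208)&(v<262)&(p[...,0].astype(int)-p[...,2]>40); rect("plate",m)
m=(u>228)&(u<258)&(v>165)&(v<195)&(X[...,2]<.12)&(X[...,2]>.02); rect("drain",m); print(np.percentile(X[m][:,2],[5,50,95]))
m=(u>300)&(u<365)&(v>195)&(v<275)&(X[...,2]>.12); rect("rack",m)
cv2.imwrite("pics/topc.png",np.hstack([cv2.resize(p[195:275,300:380],(400,400),interpolation=2),cv2.resize(p[160:200,222:262],(400,400),interpolation=2)]))
s=cv2.imread("pics/scene0.png")
cv2.imwrite("pics/scc.png",np.hstack([cv2.resize(s[150:250,190:290],(400,400),interpolation=2),cv2.resize(s[211:251,301:341],(400,400),interpolation=2)]))
E
```

```text
h1 234 [ 0.4663 -0.3253  0.1679] 0.162 ((0.4313663840293884, -0.24378743767738342), (0.06485117226839066, 0.27389705181121826), 23.172801971435547)
h2 240 [ 0.3784 -0.3117  0.1616] 0.1619 ((0.3788130283355713, -0.3125416040420532), (0.09875807166099548, 0.026381660252809525), 78.35261535644531)
pan 795 [0.4222 0.3045 0.0648] 0.0659 ((0.420977920293808, 0.2946569323539734), (0.19224536418914795, 0.17591890692710876), 85.12508392333984)
grid 2454 [ 0.7662 -0.0123  0.2035] 0.1527 ((0.6433762311935425, -0.013336047530174255), (0.3307928740978241, 0.5853216052055359), 88.55671691894531)
plate z 0.14623459486453783
plate 1248 [0.4232 0.0353 0.022 ] 0.0129 ((0.4214860200881958, -0.00872330367565155), (0.24532538652420044, 0.14516998827457428), 89.4217758178711)
drain 345 [ 0.6066 -0.0088  0.0811] 0.0772 ((0.6035700440406799, -0.010305054485797882), (0.06296242773532867, 0.06487049162387848), 59.89676284790039)
[0.07080891 0.07719727 0.10662903]
rack 777 [ 0.4195 -0.3144  0.199 ] 0.1594 ((0.4296073019504547, -0.2567705810070038), (0.23150062561035156, 0.1920749843120575), 83.32884216308594)
```

View pics/topc.png

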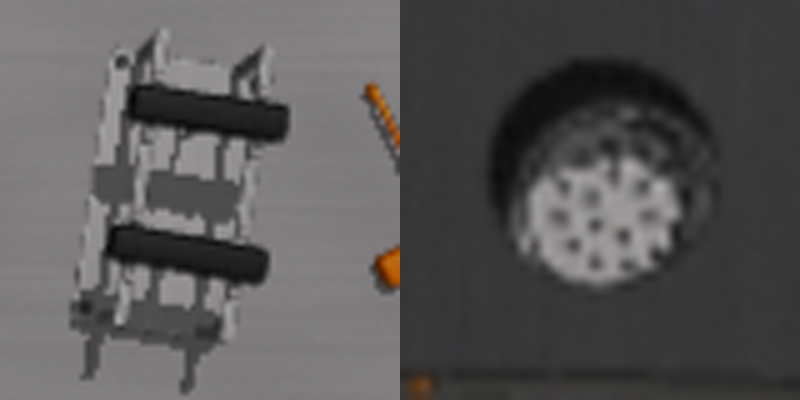

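View pics/scc.png

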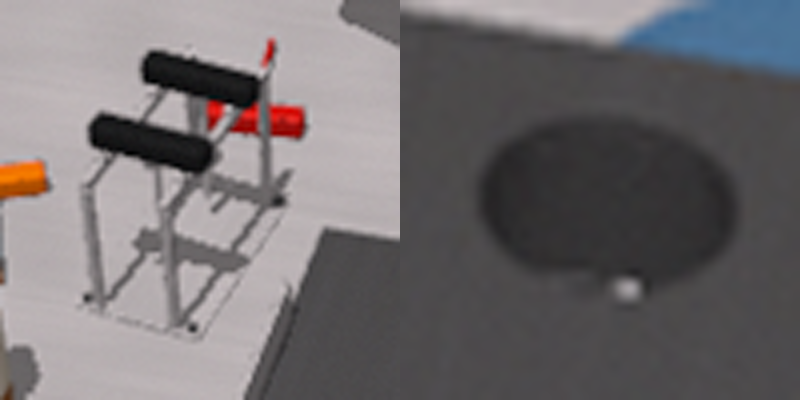

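```bash
python3 - <<'E'
from h import *
s=sense();T=R.from_quat(s["tool_rot"]);i=camera_info("wrist")
print("cam pos in tool",T.inv().apply(i["origin"]-s["tcp_pos"]));print((T.inv()*R.from_quat(i["orientation"])).as_matrix().round(3))
print(T.as_matrix().round(3))
p=cv2.imread("pics/top0.png");d=np.load("pics/top0.npy");X=xyz("top",d)
# handle 1/2 masks, use rays at handle top z .162
u,v=np.meshgrid(np.arange(560),np.arange(420))
for (a,b,c,e) in ((322,362,208,226),(318,357,236,255)):
    m=((p.max(2)<50)&(u>a)&(u<b)&(v>c)&(v<e)).astype(np.uint8)
    n,l,st,ce=cv2.connectedComponentsWithStats(m);k=1+st[1:,4].argmax()
    uv=np.argwhere(l==k)[:,::-1]
    P=np.array([ray("top",q,.162) for q in uv])[:,:2].astype(np.float32)
    print(len(uv),ce[k],cv2.minAreaRect(P),P.mean(0))
# pan by corners
m=((u>115)&(u<190)&(v>200)&(v<270)&(X[...,2]>.05)&(X[...,2]<.08)).astype(np.uint8)
n,l,st,ce=cv2.connectedComponentsWithStats(m,connectivity=8);k=1+st[1:,4].argmax();print("pan",cv2.minAreaRect(X[l==k][:,:2].astype(np.float32)))
# griddle guard tops
# griddle edges/drain circle: ray
g=cv2.cvtColor(p,cv2.COLOR_BGR2GRAY)
print([np.round(ray("top",q,.146),4) for q in ((191.5,199),(295,199),(192,73),(295,73))])
E
```

```text
cam pos in tool [ 0.06791195  0.00045022 -0.14292669]
[[ 0.    -0.964 -0.264]
 [ 1.     0.     0.001]
 [-0.001 -0.264  0.964]]
[[ 0.972  0.235 -0.   ]
 [ 0.235 -0.972  0.002]
 [ 0.    -0.002 -1.   ]]
233 [341.05150215 217.06866953] ((0.4668779969215393, -0.32583287358283997), (0.09941738098859787, 0.023644033819437027), 81.68643188476562) [ 0.46687916 -0.3260137 ]
236 [336.75       245.33050847] ((0.37818387150764465, -0.31176093220710754), (0.09920579940080643, 0.024513522163033485), 79.25390625) [ 0.37846884 -0.31121513]
pan ((0.420977920293808, 0.2946569323539734), (0.19224536418914795, 0.17591890692710876), 85.12508392333984)
[array([0.527 , 0.1472, 0.146 ]), array([ 0.5263, -0.1824,  0.146 ]), array([0.9423, 0.1522, 0.146 ]), array([ 0.9416, -0.1848,  0.146 ])]
```

```bash
python3 -m inch '[[-1,[0.5,-0.36,0],[0,0,0]],[-1,[1,-0.72,0],[0,0,0]],[-1,[1,-0.72,0],[0,0,0]]]'; python3 -m inch '[[-1,[0.4,0,0],[0,0,0]],[-1,[0.72,0,0],[0,0,0]],[-1,[0.72,0,0],[0,0,0]],[-1,[0.72,0,0],[0,0,0]]]'
python3 - <<'E'
from h import *
p,d=snapshot("wrist");cv2.imwrite("pics/w1.png",p);np.save("pics/w1.npy",d)
E
```

```text
t: 0.45
tcp_pos: [0.2286, -0.51, 0.2306]
tool_rot: [0.993, 0.119, 0.0, -0.002]
force: [-0.7, -0.2, 0.9]
finger_gap: 0.999
t: 0.85
tcp_pos: [0.2973, -0.4967, 0.231]
tool_rot: [0.993, 0.119, -0.0, -0.0]
force: [0.3, -0.3, -0.3]
finger_gap: 0.998
```

View pics/w1.png

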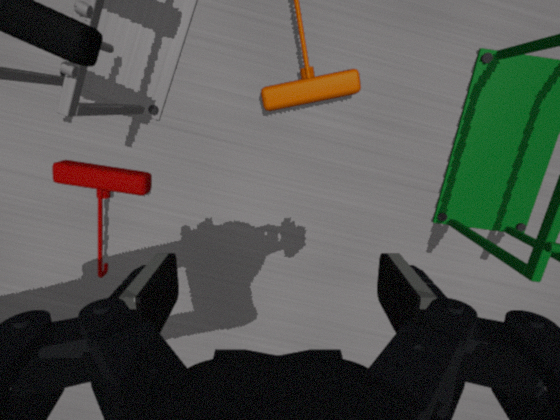

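```bash
python3 -m inch '[[-1,[0.5,0.1,0],[0,0,0]],[-1,[1,0.2,0],[0,0,0]],[-1,[1,0.2,0],[0,0,0]],[-1,[1,0.2,0],[0,0,0]]]'
python3 - <<'E'
from h import *
p,d=snapshot("wrist");cv2.imwrite("pics/w2.png",p);np.save("pics/w2.npy",d)
E
```

```text
t: 1.3
tcp_pos: [0.3984, -0.4934, 0.2308]
tool_rot: [0.993, 0.118, -0.001, -0.0]
force: [0.1, 0.7, -0.5]
finger_gap: 0.999
```

View pics/w2.png

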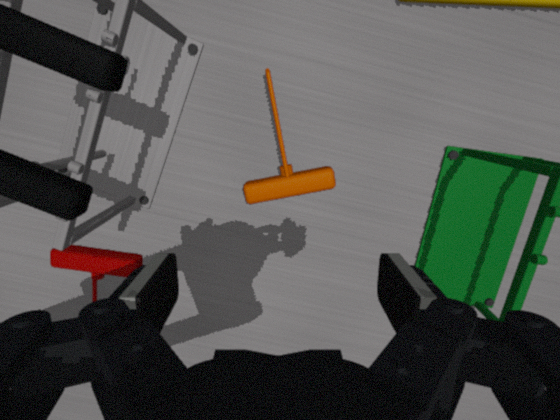

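```bash
python3 -m inch '[[-1,[0.2,0.2,0.3],[0.024,0,0]],[-1,[0.2,0.2,0.6],[0.048,0,0]],[-1,[0.2,0.2,0.6],[0.07,0,0]],[-1,[0.2,0.2,0.6],[0.09,0,0]],[-1,[0.2,0.2,0.6],[0.11,0,0]],[-1,[0.2,0.2,0.6],[0.11,0,0]]]'
python3 - <<'E'
from h import *
p,d=snapshot("wrist");cv2.imwrite("pics/w3.png",p);np.save("pics/w3.npy",d)
E
```

```text
t: 1.95
tcp_pos: [0.4197, -0.5099, 0.1664]
tool_rot: [0.934, 0.108, -0.041, -0.339]
force: [-0.2, 0.6, -0.6]
finger_gap: 1.001
```

View pics/w3.png

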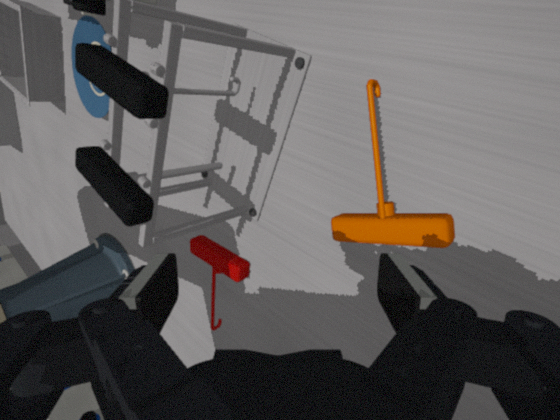

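The far handle (h1) carries the hook: its shank ends in a curl at (236,85), with the tip pointing along +rail (about +x). The near one is the plain rod. I'll straighten the tool and go over h1.

```bash
cat >> h.py <<'E'
def down(psi): # tool x at world yaw psi, z down
    c,s=np.cos(psi),np.sin(psi); return R.from_matrix(np.array([[c,s,0],[s,-c,0],[0,0,-1]]))
def go(P,psi,frm=None):
    s=sense();T=R.from_quat(s["tool_rot"]) if frm is None else frm[1]; p0=s["tcp_pos"] if frm is None else frm[0]
    D=T.inv().apply(np.array(P)-p0)/.1; r=(T.inv()*down(psi)).as_rotvec()/(2*np.pi)
    print("shift",D.round(3),"turn",r.round(4),"deg",np.linalg.norm(r)*360); return np.array(P),down(psi)
E
python3 - <<'E'
from h import *
f=go([.44,-.44,.25],np.radians(13.6)); go([.467,-.326,.25],np.radians(80.7),f)
E
```

```text
shift [ 0.35  -1.006 -0.228] turn [-0.1105  0.     -0.0008] deg 39.783311539480934
shift [ 0.53  -1.045  0.   ] turn [ 0.      0.     -0.1864] deg 67.10000000000001
```

```bash
python3 -m inch '[[-1,[0.1,-0.2,-0.3],[-0.023,0,0]],[-1,[0.25,-0.6,-0.35],[-0.046,0,0]],[-1,[0.35,-1,-0.23],[-0.069,0,0]],[-1,[0.35,-1,-0.23],[-0.092,0,0]],[-1,[0.35,-1,-0.23],[-0.1105,0,-0.001]],[-1,[0.35,-1,-0.23],[-0.1105,0,-0.001]]]'; python3 -m inch '[[-1,[0.2,-0.3,0],[0,0,-0.023]],[-1,[0.4,-0.6,0],[0,0,-0.046]],[-1,[0.53,-0.8,0],[0,0,-0.069]],[-1,[0.53,-1,0],[0,0,-0.092]],[-1,[0.53,-1,0],[0,0,-0.115]],[-1,[0.53,-1,0],[0,0,-0.138]],[-1,[0.53,-1,0],[0,0,-0.161]],[-1,[0.53,-1,0],[0,0,-0.1864]],[-1,[0.53,-1,0],[0,0,-0.1864]],[-1,[0.53,-1,0],[0,0,-0.1864]]]'
python3 - <<'E'
from h import *
p,d=snapshot("wrist");cv2.imwrite("pics/w4.png",p);np.save("pics/w4.npy",d);np.set_printoptions(suppress=True)
print(sense()["tcp_pos"],R.from_quat(sense()["tool_rot"]).as_matrix().round(4).tolist())
X=xyz("wrist",d)
u,v=np.meshgrid(np.arange(560),np.arange(420))
m=((X[...,2]>.150)&(X[...,2]<.175)&(p.max(2)<60)).astype(np.uint8)
n,l,st,ce=cv2.connectedComponentsWithStats(m)
for k in range(1,n):
    if st[k,4]>400:
        P=X[l==k];print(st[k],ce[k],P.mean(0),cv2.minAreaRect(P[:,:2].astype(np.float32)))
E
```

```text
t: 2.6
tcp_pos: [0.4407, -0.4344, 0.2561]
tool_rot: [0.992, 0.122, 0.002, 0.003]
force: [-0.1, -0.6, -0.0]
finger_gap: 1.0
t: 3.6
tcp_pos: [0.4696, -0.3301, 0.2529]
tool_rot: [0.762, 0.648, 0.0, 0.002]
force: [-0.7, -0.1, 0.6]
finger_gap: 0.999
[ 0.46961907 -0.32994953  0.25285004] [[0.1598, 0.9871, 0.003], [0.9871, -0.1598, -0.0026], [-0.0021, 0.0034, -1.0]]
[ 130  130   46  132 4434] [152.87392873 191.57419937] [ 0.38388564 -0.30709264  0.16084064] ((0.38134127855300903, -0.31188979744911194), (0.09804268181324005, 0.023761585354804993), 80.11859893798828)
[ 257  130   34  131 4038] [273.90713224 194.13323427] [ 0.46976107 -0.32284279  0.16174687] ((0.4693194031715393, -0.32599955797195435), (0.09821163862943649, 0.023595869541168213), 81.3263931274414)
```

View pics/w4.png

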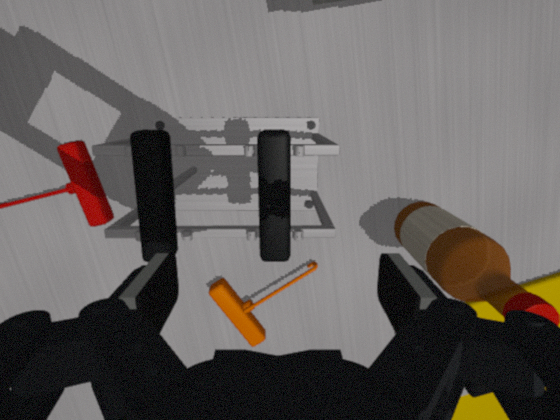

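```bash
python3 -m inch '[[-1,[0.04,-0.02,0.3],[0,0,0]],[-1,[0.04,-0.02,0.6],[0,0,0]],[-1,[0.04,-0.02,0.9],[0,0,0]],[-1,[0.04,-0.02,0.9],[0,0,0]]]'; python3 -m inch '[[-1,[0,0,0.15],[0,0,0]],[-1,[0,0,0.31],[0,0,0]],[-1,[0,0,0.31],[0,0,0]],[0,[0,0,0.31],[0,0,0]],[0.5,[0,0,0.31],[0,0,0]],[1,[0,0,0.31],[0,0,0]],[1,[0,0,0.31],[0,0,0]],[1,[0,0,0.31],[0,0,0]],[1,[0,0,0.31],[0,0,0]],[1,[0,0,0.31],[0,0,0]]]' 60
python3 - <<'E'
from h import *
print(sense())
E
```

```text
t: 4.05
tcp_pos: [0.4664, -0.3233, 0.159]
tool_rot: [0.761, 0.649, -0.0, -0.003]
force: [-0.5, 0.1, -0.7]
finger_gap: 1.001
t: 5.05
tcp_pos: [0.4691, -0.3257, 0.1325]
tool_rot: [0.76, 0.649, 0.0, 0.003]
force: [-0.9, 0.4, 6.1]
finger_gap: 0.278
{'t': 5.05, 'q': array([-8.02511806e-01,  5.86504980e-01,  1.66311826e+00,  1.60184664e-04,
        8.86716185e-01, -6.45636543e-01]), 'qd': array([-0.0013116 ,  0.00123062,  0.00197131,  0.00100621, -0.00040403,
        0.00090831]), 'tau': array([ 2.76877434e-02, -3.89810801e+01, -1.21788266e+01,  5.06570656e-02,
       -2.52184058e-01, -5.02333307e-03]), 'tcp_pos': array([ 0.46913987, -0.32569085,  0.13249168]), 'tool_rot': array([7.60369743e-01, 6.49485143e-01, 2.23060883e-04, 2.61786374e-03]), 'force': array([-0.87292124,  0.4155581 ,  6.05623056]), 'ft_torque': array([ 0.11469847,  0.14004094, -0.02030213]), 'finger_gap': 0.27764373850287377}
```

```bash
python3 -m inch '[[1,[0,0,-0.05],[0,0,0]],[1,[0,0,-0.2],[0,0,0]],[1,[0,0,-0.5],[0,0,0]],[1,[0,0,-0.8],[0,0,0]],[1,[0,0,-1],[0,0,0]],[1,[0,0,-1],[0,0,0]]]' 80;  python3 -m inch '[[1,[0,0,-0.4],[0,0,0]],[1,[0,0,-0.8],[0,0,0]],[1,[0,0,-1],[0,0,0]],[1,[0,0,-1],[0,0,0]]]'
python3 - <<'E'
from h import *
print(sense())
i=camera_info("wrist")
p,d=snapshot("wrist");cv2.imwrite("pics/w5.png",p);np.save("pics/w5.npy",d)
p,d=snapshot("scene");cv2.imwrite("pics/s5.png",p)
E
```

```text
t: 5.65
tcp_pos: [0.4698, -0.3262, 0.2342]
tool_rot: [0.76, 0.65, 0.0, 0.005]
force: [0.2, -0.2, -2.3]
finger_gap: 0.264
t: 6.05
tcp_pos: [0.4691, -0.3256, 0.3333]
tool_rot: [0.76, 0.649, 0.0, 0.004]
force: [0.3, 0.1, -2.7]
finger_gap: 0.269
{'t': 6.05, 'q': array([-8.02547339e-01,  3.47782415e-01,  1.44364618e+00,  3.01204086e-04,
        1.34162688e+00, -6.45636139e-01]), 'qd': array([-0.00199474,  0.04296171,  0.07731336,  0.00024637, -0.02983167,
       -0.00049609]), 'tau': array([ 8.66365666e-02, -3.97108948e+01, -2.08797133e+01, -7.35469570e-03,
        2.38937465e-01,  2.51115762e-04]), 'tcp_pos': array([ 0.46913237, -0.3256395 ,  0.33325139]), 'tool_rot': array([7.60366147e-01, 6.49480623e-01, 4.08060786e-04, 4.25156276e-03]), 'force': array([ 0.25881683,  0.07384052, -2.69726378]), 'ft_torque': array([-0.02637405, -0.05180847, -0.00286978]), 'finger_gap': 0.26873720805065526}
```

View pics/w5.png

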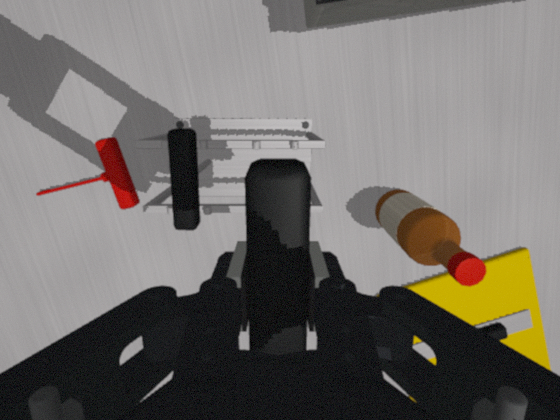

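View pics/s5.png

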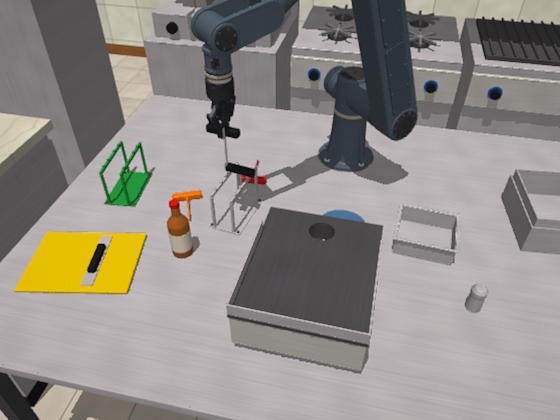

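```bash
python3 -m inch '[[1,[0.3,0.1,0],[0,0,0]],[1,[0.65,0.3,0],[0,0,0]],[1,[1,0.4,0],[0,0,0]]]';  python3 -m inch '[[1,[0.3,0.1,0],[0,0,0]],[1,[0.65,0.3,0],[0,0,0]],[1,[1,0.44,0],[0,0,0]]]'; python3 -m inch '[[1,[0.3,0,0.1],[0,0,0]],[1,[0.66,0,0.3],[0,0,0]],[1,[0.66,0,0.5],[0,0,0]],[1,[0.66,0,0.5],[0,0,0]],[1,[0.66,0,0.5],[0,0,0]]]'
python3 - <<'E'
from h import *
s=sense();print(s["tcp_pos"],s["force"])
i=camera_info("wrist")
p,d=snapshot("wrist");cv2.imwrite("pics/w6.png",p);np.save("pics/w6.npy",d);np.save("pics/w6i.npy",i,allow_pickle=True)
E
```

```text
t: 6.45
tcp_pos: [0.5232, -0.231, 0.3279]
tool_rot: [0.761, 0.649, -0.0, -0.001]
force: [1.4, 1.0, -2.3]
finger_gap: 0.264
t: 6.75
tcp_pos: [0.5821, -0.1387, 0.3277]
tool_rot: [0.761, 0.649, -0.001, -0.001]
force: [0.3, 0.2, -3.0]
finger_gap: 0.268
t: 7.25
tcp_pos: [0.5919, -0.0753, 0.279]
tool_rot: [0.76, 0.649, -0.001, -0.0]
force: [1.0, 0.3, -2.1]
finger_gap: 0.264
[ 0.59191545 -0.07529324  0.27904121] [ 1.0469798   0.25795491 -2.07488147]
```

View pics/w6.png

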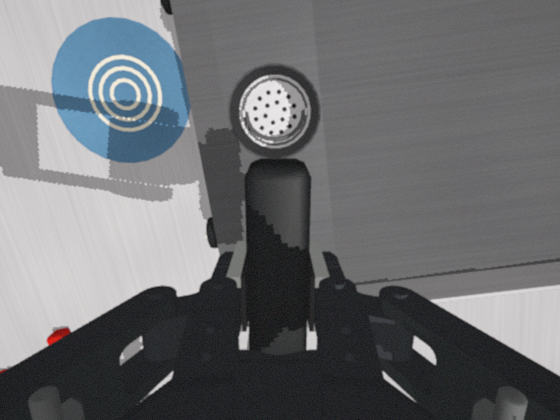

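```bash
python3 - <<'E'
from h import *
p=cv2.imread("pics/w6.png");d=np.load("pics/w6.npy");i=np.load("pics/w6i.npy",allow_pickle=True).item()
c=p[55:165,220:330]
c=np.clip(c.astype(float)*1.3,0,255).astype(np.uint8)
a=cv2.resize(c,(580,580),interpolation=cv2.INTER_CUBIC);cv2.imwrite("pics/w6c.png",a)
X=xyz("wrist",d,i)
print("plate z",np.median(X[60:160,340:520,2]),np.median(X[60:150,322:335,2]), "lid", np.round(X[85:130:4,250:300:4,2]*1000).astype(int))
E
```

```text
plate z 0.14616877116247787 0.14604932410222404 lid [[ 71  78  77  75  76  75  76  77  75  77  77  78  72]
 [ 77  75  75  76  77  76  75  77  78  76  76  77  78]
 [ 77  76  75  75  77  75  77  77  76  76  75  75  77]
 [ 76  75  77  75  77  77  78  77  77  77  77  77  76]
 [ 76  77  76  77  76  76  76  76  77  76  76  75  76]
 [ 76  76  76  76  76  76  77  75  75  76  76  76  75]
 [ 76  76  76  75  77  76  76  76  76  78  77  76  75]
 [ 76  76  76  76  76  76  76  77  76  76  77  77  75]
 [ 75  77  76  76  77 422  76  76  77  75  76  76  77]
 [ 75  77  75  76  76  77  77  77  77  75  76  77  75]
 [ 90  75  77  76  76  77  77  77  77  76  76  76 422]
 [ 90  91  76  77  76  76  77  76  77  78  76  92  90]]
```

View pics/w6c.png

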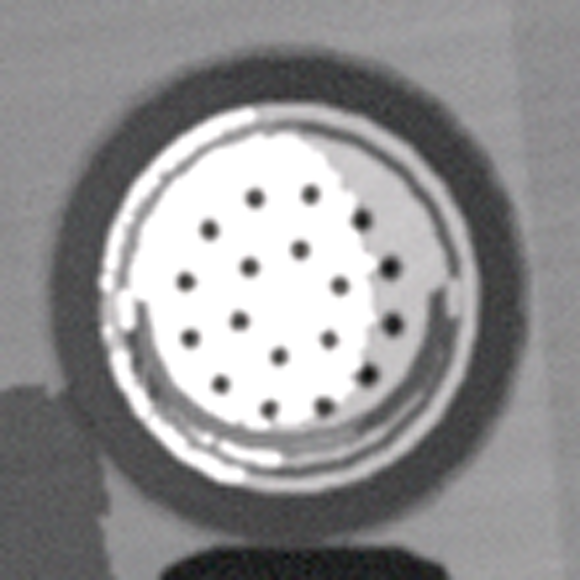

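```bash
python3 - <<'E'
from h import *
p=cv2.imread("pics/w6.png");d=np.load("pics/w6.npy");i=np.load("pics/w6i.npy",allow_pickle=True).item()
X=xyz("wrist",d,i);print("cam",i["origin"])
print(np.round(X[104:152:2,240:310:4,2]*1000).astype(int))
# lid: pixels at z .072-.080 
m=((X[...,2]>.070)&(X[...,2]<.081)).astype(np.uint8);m[:55]=0;m[165:]=0;m[:,:220]=0;m[:,330:]=0
L=X[m>0];print("lid",len(L),L.mean(0),cv2.minEnclosingCircle(L[:,:2].astype(np.float32)))
# mouth: plate pixels boundary -> non-plate region circle
m2=(np.abs(X[...,2]-.146)>.006).astype(np.uint8)
m2[:50]=0;m2[158:]=0;m2[:,:215]=0;m2[:,335:]=0
cs,_=cv2.findContours(m2,0,1);c=max(cs,key=cv2.contourArea)[:,0]
P=np.array([ray("wrist",q,.146,i) for q in c if q[1]<150])[:,:2]
A=np.c_[2*P,np.ones(len(P))];b=(P**2).sum(1);s=np.linalg.lstsq(A,b,rcond=None)[0]
print("mouth",s[:2],np.sqrt(s[2]+s[0]**2+s[1]**2))
C=s[:2]
B=X[(X[...,2]>.0835)&(X[...,2]<.11)&(np.hypot(X[...,0]-C[0],X[...,1]-C[1])<.033)]
r=B[:,:2]-C;print("bail",len(B),r.mean(0),np.degrees(np.arctan2(r.mean(0)[1],r.mean(0)[0])), B[:,2].max())
hi=B[B[:,2]>.09];print(len(hi),(hi.mean(0)[:2]-C),np.linalg.norm(hi[:,:2]-C,axis=1).mean())
for q,z in (((125/580*110+220,300/580*110+55),.082),((450/580*110+220,295/580*110+55),.082),((278/580*110+220,440/580*110+55),.0935)):
    print(ray("wrist",q,z,i)[:2]-C)
E
```

```text
cam [ 0.60361169 -0.00909347  0.42184669]
[[ 72  77  76  75  76  76  75  76  76  76  76  75  76  77  77  75  77  73]
 [ 73  78  75  77  78  77  75  77  76  76  76  75  76  77  76  76  76  73]
 [ 72  79  77  76  76  74  75  76  76  75  76  77  75  75  75  76  81  71]
 [ 71  84  77  76  77  76  76  76  78  76  75  76  78  75  75  77  82  72]
 [ 72  85  76  77  77  77  76  77  75  76  75  75  76  76  76  76  83  72]
 [ 73  85  82  76  76  77  76  76  77  76  76  77  77  75  76  75  83  72]
 [ 73  85  84  76  77  77  77  76  77  77  76  75  75  77  77  76  85  72]
 [ 72  77  84  76  75  76  75  76  76  74  77  76  77  75  76  76  85  73]
 [ 75  78  87  76  77  77  76  77  77  77  77  76  76  75  75  87  77  72]
 [ 78  76  88  77  76  76  76  76  77  76  76  77  76  77  76  88  78  72]
 [ 85  76  87  75  76  75  76  76  76  76  76  75  76  76  76  90  79  75]
 [ 89  72  87  88  76  77  76  76  76  77  75  75  78  75  75  90  78  80]
 [ 94  72  79  90  76  76  77  76  76  77  76  75  77  77  91  90  73  87]
 [103  76  77  91  90  75  77  75  75  76  76  75  75  76  91  78  71  98]
 [111  8
[... 412 characters left out ...]
  77  78  70  83 108 129 145]
 [147 137 120 102  85  72  72  77  76  78  77  77  70  80  98 118 139 146]
 [146 144 129 113 101  84  72  72  72  72  71  72  79  96 112 128 145 147]
 [146 147 137 127 112  97  89  80  74  75  77  86  94 110 126 139 147 145]
 [146 145 145 136 125 110 104  95  92  93  94 102 112 122 137 145 145 147]]
lid 3862 [ 0.60035231 -0.00932751  0.07570223] ((0.5999478101730347, -0.011782617308199406), 0.036215271800756454)
mouth [ 0.6000832  -0.01164413] 0.03471581312092291
bail 375 [-0.00192378 -0.01534152] -97.14740622284376 0.09737174106701307
227 [-0.00228716 -0.02105353] 0.025572515832135042
[-0.02980572  0.0048847 ]
[ 0.03008469 -0.00367734]
[-0.00546269 -0.02401145]
```

The bail lies flopped towards about -98° (world), with its bow at the image bottom and pivots at (125,300)/(450,295) in the crop. The lid is at z≈0.076 and the plate at 0.146. I'll turn so that the hook's tip points radially along -98° and look again.

```bash
python3 -m inch '[[1,[0.1,-0.1,0],[0,0,0.023]],[1,[0.2,-0.2,0],[0,0,0.046]],[1,[0.3,-0.3,0],[0,0,0.069]],[1,[0.4,-0.4,0],[0,0,0.092]],[1,[0.5,-0.5,0],[0,0,0.115]],[1,[0.6,-0.6,0],[0,0,0.138]],[1,[0.63,-0.7,0],[0,0,0.161]],[1,[0.63,-0.7,0],[0,0,0.184]],[1,[0.63,-0.7,0],[0,0,0.207]],[1,[0.63,-0.7,0],[0,0,0.23]],[1,[0.63,-0.7,0],[0,0,0.247]],[1,[0.63,-0.7,0],[0,0,0.247]],[1,[0.63,-0.7,0],[0,0,0.247]]]'
cat > look.py <<'E'
from h import *
import sys
s=sense();i=camera_info("wrist");p,d=snapshot("wrist");cv2.imwrite(f"pics/{sys.argv[1]}.png",p);np.save(f"pics/{sys.argv[1]}.npy",d);np.save(f"pics/{sys.argv[1]}i.npy",i,allow_pickle=True)
M=R.from_quat(s["tool_rot"]).as_matrix();print(s["tcp_pos"],"psi",np.degrees(np.arctan2(M[1,0],M[0,0])),M[:,2].round(4),s["force"])
X=xyz("wrist",d,i)
near=np.hypot(X[...,0]-.60,X[...,1]+.0117)
m2=((np.abs(X[...,2]-.146)>.006)&(near<.05)).astype(np.uint8)
cs,_=cv2.findContours(m2,0,1);c=max(cs,key=cv2.contourArea)[:,0]
P=np.array([ray("wrist",q,.146,i) for q in c])[:,:2]
for _ in range(3):
    A=np.c_[2*P,np.ones(len(P))];b=(P**2).sum(1);q=np.linalg.lstsq(A,b,rcond=None)[0];r=np.sqrt(q[2]+q[0]**2+q[1]**2)
    e=abs(np.linalg.norm(P-q[:2],axis=1)-r);P=P[e<max(.0015,0)] if (e<.0015).sum()>20 else P
C=q[:2];print("mouth",C,r,len(P))
m=(X[...,2]>.073)&(X[...,2]<.079)&(near<.03);print("lid z",np.median(X[m][:,2]),"plate",np.median(X[(near<.06)&(near>.045)][:,2]))
B=X[(X[...,2]>.0835)&(X[...,2]<.11)&(np.hypot(X[...,0]-C[0],X[...,1]-C[1])<.032)]
r=B[:,:2]-C;print("bail",len(B),np.degrees(np.arctan2(r.mean(0)[1],r.mean(0)[0])), B[:,2].max())
hi=B[B[:,2]>.0925];g=hi.mean(0)[:2]-C;print("bow",len(hi),g,np.linalg.norm(hi[:,:2]-C,axis=1).mean())
uv=proj("wrist",[C[0],C[1],.1],i).astype(int);x,y=np.clip(uv,55,[505,365])
c=p[y-55:y+55,x-55:x+55];cv2.imwrite(f"pics/{sys.argv[1]}c.png",np.hstack([cv2.resize(p,(400,300)),cv2.resize(c,(400,400),interpolation=2)[:300*0+400][50:350]]))
E
python3 look.py w7
```

```text
t: 8.6
tcp_pos: [0.5341, -0.003, 0.2816]
tool_rot: [0.998, -0.069, 0.002, 0.001]
force: [0.1, 0.9, -2.0]
finger_gap: 0.27
[ 0.53409977 -0.00296696  0.2816482 ] psi -7.857560815637324 [ 0.0043 -0.0029 -1.    ] [ 0.05948789  0.87735243 -1.96363297]
mouth [ 0.59994484 -0.01174781] 0.03471110961711397 254
lid z 0.07607732625789537 plate 0.3588826514811388
bail 371 -94.48555144119662 0.09694447540692419
bow 160 [-0.00246723 -0.02280061] 0.02512907080713426
```

```bash
sleep 0
```

```text
(no output)
```

View pics/w7c.png

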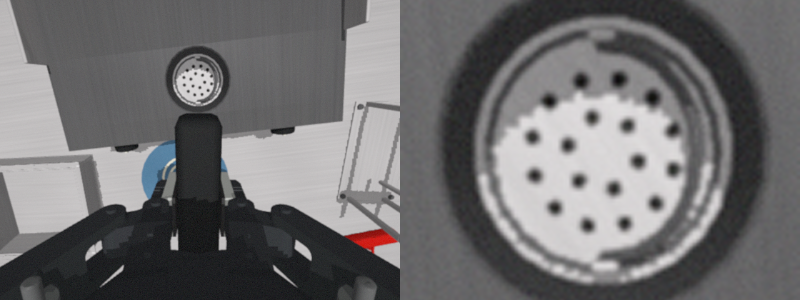

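```bash
python3 -m inch '[[1,[0.2,0.02,0],[0,0,0]],[1,[0.5,0.06,0],[0,0,0]],[1,[0.664,0.076,0],[0,0,0]],[1,[0.664,0.076,0],[0,0,0]],[1,[0.664,0.076,0],[0,0,0]],[1,[0.664,0.076,0],[0,0,0]]]'
python3 - <<'E'
from h import *
go([.5988,-.0196,.25],np.radians(-8))
s=sense();print(s["tcp_pos"],s["force"],s["ft_torque"])
p,d=snapshot("scene");cv2.imwrite("pics/s8.png",cv2.resize(p[150:270,240:400],(800,600),interpolation=2))
p,d=snapshot("top");cv2.imwrite("pics/t8.png",cv2.resize(p[140:240,180:300],(720,600),interpolation=2))
E
```

```text
t: 9.25
tcp_pos: [0.5972, -0.0185, 0.2809]
tool_rot: [0.998, -0.069, 0.001, 0.001]
force: [-0.2, 0.3, -2.0]
finger_gap: 0.269
shift [0.017 0.008 0.309] turn [ 0.0003 -0.0002  0.0003] deg 0.1777580261616832
[ 0.5971796  -0.01853628  0.28092377] [-0.1761105   0.29555293 -2.03350301] [-0.0168161  -0.06233128  0.00639169]
```

View pics/s8.png

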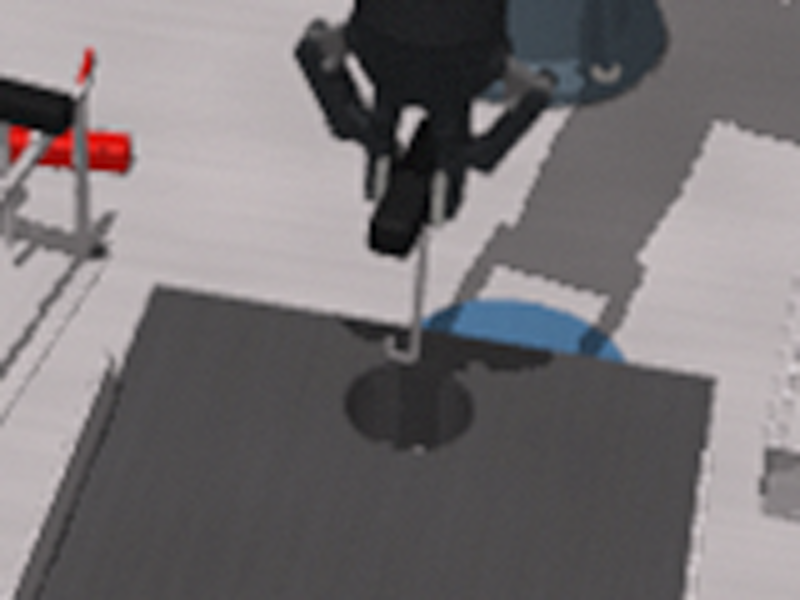

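```bash
cat > dr.py <<'E'
from h import *
import json
log=[([1,-.72,0],[0,0,0]),([.72,0,0],[0]*3),([1,.2,0],[0]*3),([.2,.2,.6],[.11,0,0]),([.35,-1,-.23],[-.1105,0,-.001]),([.53,-1,0],[0,0,-.1864]),([.04,-.02,.9],[0]*3),([0,0,.31],[0]*3),([0,0,-1],[0]*3),([0,0,-1],[0]*3),([1,.4,0],[0]*3),([1,.44,0],[0]*3),([.66,0,.5],[0]*3),([.63,-.7,0],[0,0,.247]),([.664,.076,0],[0]*3)]
try: log+=json.load(open("extra.json"))
except Exception: pass
p=np.array([.1470,-.6075,.2308]);T=down(.2368)
def run(pr=False):
    global p,T
    for s,r in log:
        p=p+T.apply(np.array(s)*.1);T=T*R.from_rotvec(np.array(r)*2*np.pi)
        if pr:print(p.round(4))
    return p,T
E
python3 - <<'E'
import dr
p,T=dr.run(True);print(T.as_matrix().round(4))
E
```

```text
[ 0.2273 -0.514   0.2308]
[ 0.2973 -0.4972  0.2308]
[ 0.3992 -0.4931  0.2308]
[ 0.4233 -0.5079  0.1708]
[ 0.4427 -0.439   0.2523]
[ 0.4702 -0.3292  0.2521]
[ 0.4691 -0.3252  0.162 ]
[ 0.4691 -0.3253  0.131 ]
[ 0.4689 -0.325   0.231 ]
[ 0.4686 -0.3248  0.331 ]
[ 0.5237 -0.2322  0.331 ]
[ 0.5828 -0.1404  0.3309]
[ 0.5933 -0.0753  0.2808]
[ 0.534  -0.0021  0.2804]
[ 0.5987 -0.0188  0.2806]
[[ 0.9905 -0.1377  0.0028]
 [-0.1377 -0.9905 -0.0026]
 [ 0.0031  0.0022 -1.    ]]
```

```bash
python3 -m inch '[[1,[0,0,0.2],[0,0,0]],[1,[0,0,0.4],[0,0,0]],[1,[0,0,0.6],[0,0,0]],[1,[0,0,0.75],[0,0,0]],[1,[0,0,0.85],[0,0,0]],[1,[0,0,0.93],[0,0,0]],[1,[0,0,0.93],[0,0,0]],[1,[0,0,0.93],[0,0,0]]]'; for k in 1; do python3 -m inch '[[1,[0,0,0.01],[0,0,0]],[1,[0,0,0.02],[0,0,0]],[1,[0,0,0.02],[0,0,0]]]'; done
```

```text
t: 10.15
tcp_pos: [0.599, -0.0191, 0.1887]
tool_rot: [0.998, -0.069, 0.002, 0.001]
force: [0.5, -0.6, -1.1]
finger_gap: 0.265
t: 10.45
tcp_pos: [0.5988, -0.0191, 0.1865]
tool_rot: [0.998, -0.069, 0.002, 0.001]
force: [0.4, -0.6, -2.4]
finger_gap: 0.267
```

```bash
for k in a; do python3 -m inch '[[1,[0,0,0.02],[0,0,0]],[1,[0,0,0.03],[0,0,0]],[1,[0,0,0.03],[0,0,0]]]';python3 -m inch '[[1,[0,0,0.01],[0,0,0]],[1,[0,0,0.01],[0,0,0]]]';python3 -m inch '[[1,[0,0,0.01],[0,0,0]],[1,[0,0,0.01],[0,0,0]]]'; done | grep -E 'tcp|force'
```

```text
tcp_pos: [0.5985, -0.019, 0.1829]
force: [-0.6, -0.4, -2.3]
tcp_pos: [0.5986, -0.0191, 0.182]
force: [0.4, 0.4, -1.9]
tcp_pos: [0.5985, -0.0191, 0.181]
force: [-0.7, -0.4, -2.4]
```

```bash
python3 -m inch '[[1,[0,0,0.01],[0,0,0]],[1,[0,0,0.01],[0,0,0]]]' | grep -E 'tcp|force';python3 -m inch '[[1,[0,0,0.005],[0,0,0]],[1,[0,0,0.005],[0,0,0]]]'| grep -E 'tcp|force'
```

```text
tcp_pos: [0.5988, -0.0191, 0.1806]
force: [-1.1, 0.1, 1.1]
tcp_pos: [0.5989, -0.0191, 0.1804]
force: [-1.3, -0.0, 4.2]
```

```bash
python3 -m inch '[[1,[0,0,-0.01],[0,0,0]],[1,[0,0.02,-0.01],[0,0,0]],[1,[0,0.05,-0.01],[0,0,0]],[1,[0,0.05,-0.01],[0,0,0]]]' | grep -E 'tcp|force';python3 -m inch '[[1,[0,0.02,0],[0,0,0]],[1,[0,0.03,0],[0,0,0]],[1,[0,0.03,0],[0,0,0]]]'| grep -E 'tcp|force'
```

```text
tcp_pos: [0.5981, -0.0243, 0.1806]
force: [0.0, 2.0, 1.4]
tcp_pos: [0.5976, -0.0274, 0.1806]
force: [-0.7, 1.4, 1.0]
```

```bash
python3 -m inch '[[1,[0,0.02,0],[0,0,0]],[1,[0,0.03,0],[0,0,0]],[1,[0,0.03,0],[0,0,0]]]'| grep -E 'tcp|force';python3 -m inch '[[1,[0,0.02,0],[0,0,0]],[1,[0,0.03,0],[0,0,0]],[1,[0,0.03,0],[0,0,0]]]'| grep -E 'tcp|force'
```

```text
tcp_pos: [0.597, -0.0303, 0.1806]
force: [0.7, 1.0, -0.3]
tcp_pos: [0.5966, -0.0332, 0.1806]
force: [-0.1, 0.2, 0.1]
```

```bash
python3 -m inch '[[1,[0,0.01,0],[0,0,0]],[1,[0,0.023,0],[0,0,0]],[1,[0,0.023,0],[0,0,0]]]'| grep -E 'tcp|force';python3 -m inch '[[1,[0,0,-0.01],[0,0,0]],[1,[0,0,-0.03],[0,0,0]],[1,[0,0,-0.05],[0,0,0]],[1,[0,0,-0.05],[0,0,0]]]'| grep -E 'tcp|force'
```

```text
tcp_pos: [0.5963, -0.0355, 0.1806]
force: [0.0, 1.2, -0.5]
tcp_pos: [0.5965, -0.0354, 0.1859]
force: [-0.9, -0.7, -2.0]
```

```bash
python3 -m inch '[[1,[0,-0.015,-0.04],[0,0,0]],[1,[0,-0.04,-0.08],[0,0,0]],[1,[0,-0.067,-0.113],[0,0,0]],[1,[0,-0.1,-0.14],[0,0,0]],[1,[0,-0.125,-0.157],[0,0,0]],[1,[0,-0.16,-0.175],[0,0,0]],[1,[0,-0.193,-0.185],[0,0,0]],[1,[0,-0.23,-0.2],[0,0,0]],[1,[0,-0.23,-0.2],[0,0,0]],[1,[0,-0.23,-0.2],[0,0,0]]]'| grep -E 'tcp|force'; python3 -m inch '[[1,[0,0,-0.02],[0,0,0]],[1,[0,0,-0.04],[0,0,0]],[1,[0,0,-0.04],[0,0,0]]]'| grep -E 'tcp|force'
```

```text
tcp_pos: [0.5995, -0.0122, 0.2056]
force: [-0.3, -0.5, -1.3]
tcp_pos: [0.5984, -0.012, 0.208]
force: [0.5, 1.2, -12.4]
```

```bash
python3 -m inch '[[1,[0,0,-0.03],[0,0,0]],[1,[0,0,-0.06],[0,0,0]],[1,[0,0,-0.09],[0,0,0]],[1,[0,0,-0.12],[0,0,0]],[1,[0,0,-0.15],[0,0,0]]]'| grep -E 'tcp|force'; python3 -m inch '[[1,[0,0,-0.04],[0,0,0]],[1,[0,0,-0.08],[0,0,0]],[1,[0,0,-0.12],[0,0,0]],[1,[0,0,-0.16],[0,0,0]],[1,[0,0,-0.2],[0,0,0]]]'| grep -E 'tcp|force'
```

```text
tcp_pos: [0.5991, -0.0124, 0.2247]
force: [-0.1, -0.3, -13.8]
tcp_pos: [0.5999, -0.0125, 0.2459]
force: [0.1, 0.2, -5.2]
```

```bash
python3 -m inch '[[1,[0,0,-0.08],[0,0,0]],[1,[0,0,-0.18],[0,0,0]],[1,[0,0,-0.3],[0,0,0]],[1,[0,0,-0.42],[0,0,0]],[1,[0,0,-0.54],[0,0,0]],[1,[0,0,-0.66],[0,0,0]],[1,[0,0,-0.78],[0,0,0]],[1,[0,0,-0.9],[0,0,0]],[1,[0,0,-0.97],[0,0,0]],[1,[0,0,-1],[0,0,0]]]'| grep -E 'tcp|force'; python3 -m inch '[[1,[0,0,-0.06],[0,0,0]],[1,[0,0,-0.14],[0,0,0]],[1,[0,0,-0.2],[0,0,0]],[1,[0,0,-0.23],[0,0,0]],[1,[0,0,-0.23],[0,0,0]],[1,[0,0,-0.23],[0,0,0]],[1,[0,0,-0.23],[0,0,0]]]'| grep -E 'tcp|force'
python3 - <<'E'
from h import *
p,d=snapshot("scene");cv2.imwrite("pics/s9.png",cv2.resize(p[100:280,240:480],(800,600),interpolation=2))
p,d=snapshot("top");cv2.imwrite("pics/t9.png",p);np.save("pics/t9.npy",d)
s=sense();print(s)
E
```

```text
tcp_pos: [0.5995, -0.0121, 0.3458]
force: [0.6, 0.1, -5.5]
tcp_pos: [0.5988, -0.0119, 0.3672]
force: [-0.2, -0.4, -5.1]
{'t': 17.65, 'q': array([-0.20537021,  0.36914924,  1.31771293, -0.00194186,  1.45241222,
        1.50387814]), 'qd': array([ 0.00174377, -0.00171928, -0.00168122,  0.00202905, -0.00025899,
        0.00218903]), 'tau': array([-6.38878220e-03, -4.29278147e+01, -2.29108554e+01, -1.75201788e-02,
       -1.25080467e-03, -3.30419493e-05]), 'tcp_pos': array([ 0.59885076, -0.01194657,  0.36719721]), 'tool_rot': array([ 0.99761155, -0.06905737,  0.00101753,  0.00111266]), 'force': array([-0.02901637,  0.297884  , -4.89173715]), 'ft_torque': array([-0.03243702,  0.02076607,  0.00923991]), 'finger_gap': 0.26886608781883736}
```

View pics/s9.png

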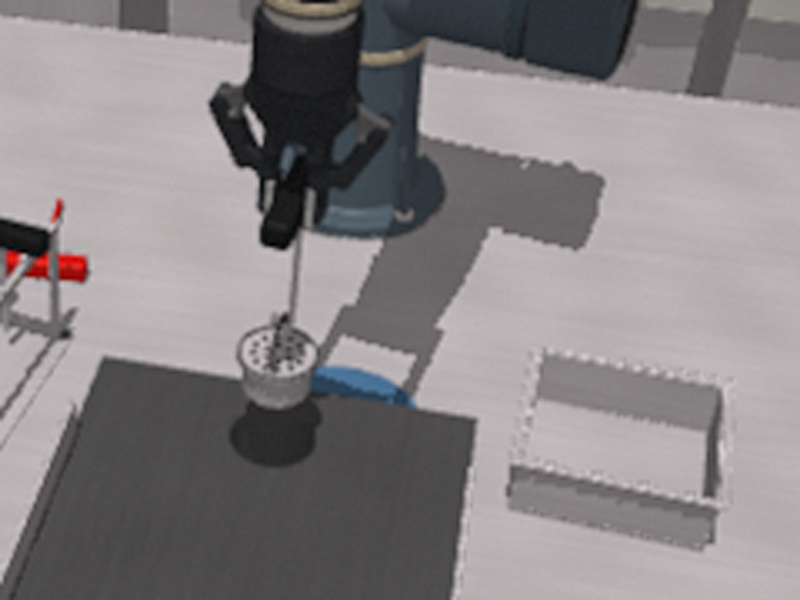

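View pics/t9.png

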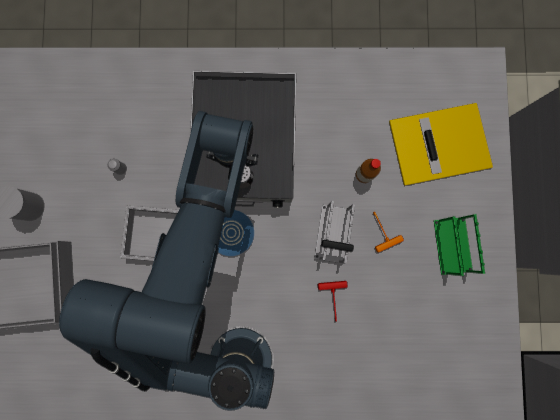

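The strainer hangs upright on the hook, about 57 mm above the plate (scene crop at (278,365)). Next, the pan's centre.

```bash
python3 - <<'E'
from h import *
p=cv2.imread("pics/top0.png");d=np.load("pics/top0.npy");X=xyz("top",d)
u,v=np.meshgrid(np.arange(560),np.arange(420))
m=((u>110)&(u<195)&(v>198)&(v<275)&(X[...,2]>.057)&(X[...,2]<.073)).astype(np.uint8)
n,l,st,ce=cv2.connectedComponentsWithStats(m,connectivity=8);k=1+st[1:,4].argmax();print(st[k])
P=X[l==k][:,:2]
a=np.percentile(P,[1,99],axis=0);print(a)
best=[(lambda Q:(np.prod(np.ptp(np.percentile(Q,[1,99],axis=0),axis=0)),t))(P@np.array([[np.cos(t),-np.sin(t)],[np.sin(t),np.cos(t)]])) for t in np.radians(np.arange(-20,20,1))]
t=min(best)[1];M=np.array([[np.cos(t),-np.sin(t)],[np.sin(t),np.cos(t)]]);Q=np.percentile(P@M,[1,99],axis=0);print(np.degrees(t),np.ptp(Q,axis=0),Q.mean(0)@M.T)
c=cv2.resize(p[195:275,110:195],(680,640),interpolation=2)[:600];cv2.imwrite("pics/panc.png",c)
f=go([.43,.0,.40],np.radians(-8));
E
```

```text
[120 206  63  57 707]
[[0.33005945 0.19555119]
 [0.5135631  0.39232935]]
-5.0 [0.17508558 0.18954607] [0.4210692  0.29463562]
shift [-1.688  0.115 -0.331] turn [ 0.0003 -0.0003  0.0002] deg 0.19052502127732415
```

View pics/panc.png

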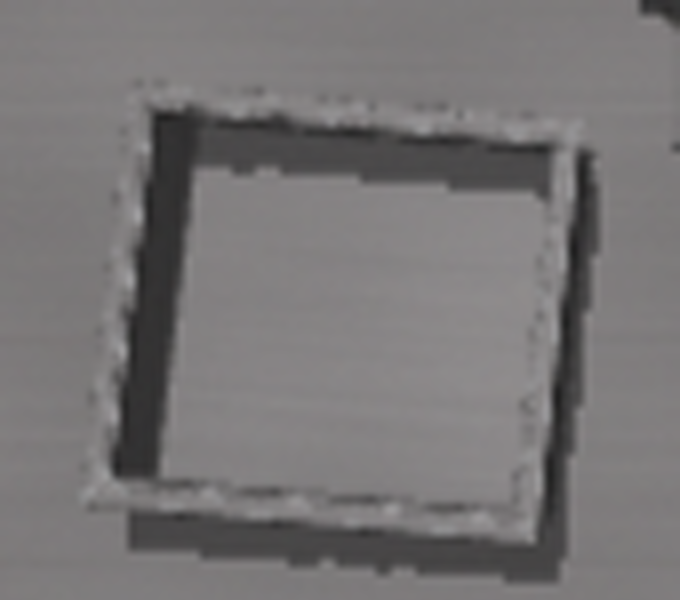

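```bash
python3 -m inch '[[1,[-0.04,-0.05,-0.05],[0,0,0]],[1,[-0.12,-0.15,-0.1],[0,0,0]],[1,[-0.24,-0.3,-0.15],[0,0,0]],[1,[-0.36,-0.46,-0.2],[0,0,0]],[1,[-0.48,-0.62,-0.2],[0,0,0]],[1,[-0.61,-0.78,-0.2],[0,0,0]],[1,[-0.73,-0.93,-0.2],[0,0,0]]]'| grep -E 'tcp|force'; python3 -m inch '[[1,[-0.12,-0.15,0],[0,0,0]],[1,[-0.24,-0.3,0],[0,0,0]],[1,[-0.36,-0.46,0],[0,0,0]],[1,[-0.48,-0.62,0],[0,0,0]],[1,[-0.61,-0.78,0],[0,0,0]],[1,[-0.73,-0.93,0],[0,0,0]]]'| grep -E 'tcp|force'; python3 -m inch '[[1,[-0.12,-0.15,0],[0,0,0]],[1,[-0.24,-0.3,0],[0,0,0]],[1,[-0.36,-0.46,0],[0,0,0]],[1,[-0.48,-0.62,0],[0,0,0]],[1,[-0.6,-0.75,0],[0,0,0]],[1,[-0.69,-0.87,0],[0,0,0]],[1,[-0.73,-0.93,0],[0,0,0]],[1,[-0.73,-0.93,0],[0,0,0]],[1,[-0.73,-0.93,0],[0,0,0]],[1,[-0.73,-0.93,0],[0,0,0]]]'
python3 - <<'E'
from h import *
p,d=snapshot("scene");cv2.imwrite("pics/s10.png",cv2.resize(p[60:280,300:520],(600,600),interpolation=2))
go([.421,.2946,.2],np.radians(-8));i=camera_info("wrist");p,d=snapshot("wrist");cv2.imwrite("pics/w10.png",p)
E
```

```text
tcp_pos: [0.5379, 0.0924, 0.3874]
force: [0.2, -0.1, -5.0]
tcp_pos: [0.4784, 0.1941, 0.3868]
force: [0.3, 0.0, -4.9]
t: 19.95
tcp_pos: [0.4211, 0.294, 0.3863]
tool_rot: [0.998, -0.069, 0.002, 0.001]
force: [0.7, 0.6, -4.0]
finger_gap: 0.268
shift [-0.008 -0.011  1.863] turn [ 0.0004 -0.0006  0.0001] deg 0.25144367132204354
```

View pics/s10.png

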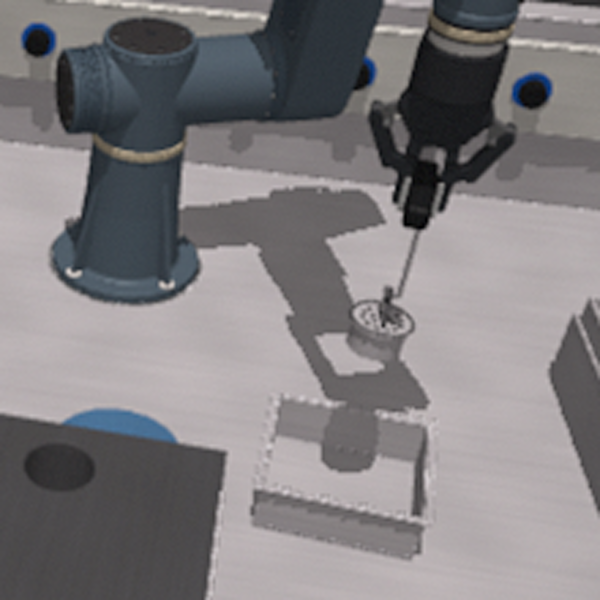

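View pics/w10.png

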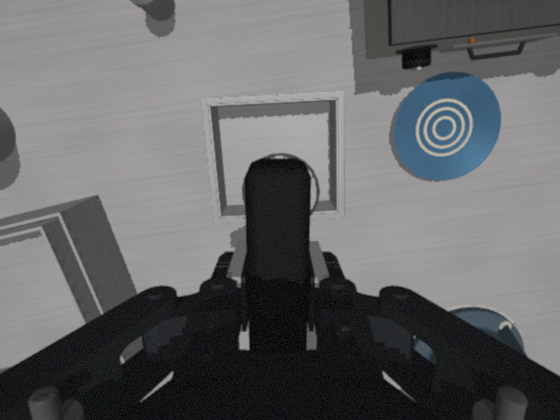

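```bash
python3 - <<'E'
from h import *
t=sense()["tcp_pos"]
f=600/220
for z in (.375,.265): print((proj("scene",[t[0],t[1],z])-[300,60])*f)
print(ray("wrist",(276,157),.065))
for q in ((203,99),(343,92),(344,216),(213,221)): print(ray("wrist",q,.065).round(3))
E
python3 - <<'E'
from h import *
p,d=snapshot("scene");cv2.imwrite("pics/s11.png",cv2.resize(p[120:220,410:510],(600,600),interpolation=2))
print((proj("scene",[[.421,.294,.404],[.421,.294,.285]])-[410,120])*6)
E
```

```text
[411.46639167 218.97720677]
[385.57861198 309.88487834]
[0.42710234 0.29402114 0.065     ]
[0.517 0.379 0.065]
[0.5   0.194 0.065]
[0.328 0.208 0.065]
[0.347 0.398 0.065]
[[261.45087989  65.08252745]
 [198.25248326 286.99199657]]
```

View pics/s11.png

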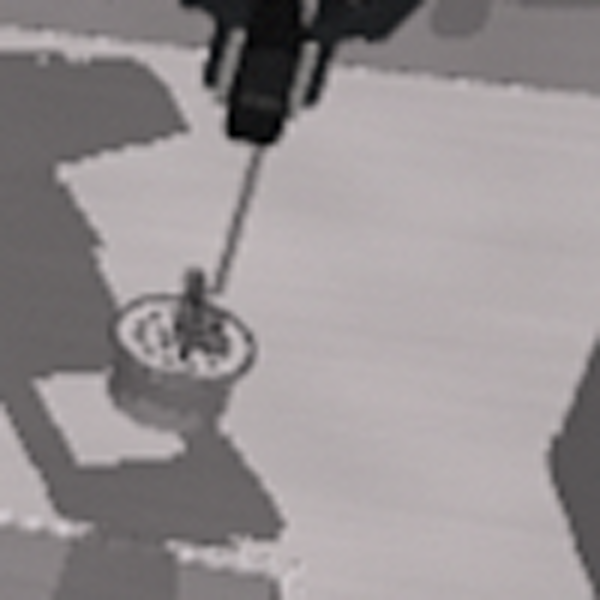

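```bash
python3 -m inch '[[1,[0,0,0.1],[0,0,0]],[1,[0.02,0,0.25],[0,0,0]],[1,[0.02,0,0.4],[0,0,0]],[1,[0.02,0,0.55],[0,0,0]],[1,[0.02,0,0.7],[0,0,0]],[1,[0.02,0,0.85],[0,0,0]],[1,[0.02,0,1],[0,0,0]]]'| grep -E 'tcp|force'; python3 -m inch '[[1,[0,0,0.15],[0,0,0]],[1,[0,0,0.3],[0,0,0]],[1,[0,0,0.45],[0,0,0]],[1,[0,0,0.6],[0,0,0]],[1,[0,0,0.75],[0,0,0]],[1,[0,0,0.88],[0,0,0]],[1,[0,0,0.97],[0,0,0]],[1,[0,0,1],[0,0,0]],[1,[0,0,1],[0,0,0]]]'| grep -E 'tcp|force'; python3 -m inch '[[1,[0,0,0.03],[0,0,0]],[1,[0,0,0.06],[0,0,0]],[1,[0,0,0.09],[0,0,0]],[1,[0,0,0.12],[0,0,0]],[1,[0,0,0.12],[0,0,0]]]'| grep -E 'tcp|force'
```

```text
tcp_pos: [0.4227, 0.2938, 0.2851]
force: [-0.3, -0.8, -4.4]
tcp_pos: [0.423, 0.2937, 0.1859]
force: [-1.4, -0.0, -4.9]
tcp_pos: [0.4228, 0.2936, 0.174]
force: [-0.1, -0.8, -4.8]
```

```bash
for k in 1; do python3 -m inch '[[1,[0,0,0.015],[0,0,0]],[1,[0,0,0.03],[0,0,0]],[1,[0,0,0.03],[0,0,0]]]'| grep -E 'tcp|force'; python3 -m inch '[[1,[0,0,0.015],[0,0,0]],[1,[0,0,0.03],[0,0,0]],[1,[0,0,0.03],[0,0,0]]]'| grep -E 'tcp|force';  python3 -m inch '[[1,[0,0,0.01],[0,0,0]],[1,[0,0,0.02],[0,0,0]],[1,[0,0,0.02],[0,0,0]]]'| grep -E 'tcp|force'; done
```

```text
tcp_pos: [0.423, 0.2937, 0.1712]
force: [-0.5, 0.1, -4.4]
tcp_pos: [0.4234, 0.2939, 0.1685]
force: [0.3, -0.4, -2.1]
tcp_pos: [0.4231, 0.2938, 0.1664]
force: [1.0, 0.4, -2.3]
```

```bash
python3 -m inch '[[1,[0,0.03,0],[0,0,0]],[1,[0,0.06,0],[0,0,0]],[1,[0,0.09,0.0],[0,0,0]],[1,[0,0.125,0.01],[0,0,0]],[1,[0,0.16,0.02],[0,0,0]],[1,[0,0.19,0.04],[0,0,0]],[1,[0,0.215,0.065],[0,0,0]],[1,[0,0.24,0.1],[0,0,0]],[1,[0,0.25,0.13],[0,0,0]],[1,[0,0.25,0.16],[0,0,0]],[1,[0,0.25,0.19],[0,0,0]],[1,[0,0.25,0.21],[0,0,0]],[1,[0,0.25,0.21],[0,0,0]]]'| grep -E 'tcp|force'
python3 - <<'E'
from h import *
p,d=snapshot("scene");cv2.imwrite("pics/s12.png",cv2.resize(p[160:280,370:490],(600,600),interpolation=2))
E
```

```text
tcp_pos: [0.4195, 0.269, 0.1451]
force: [0.6, -0.9, -2.4]
```

View pics/s12.png

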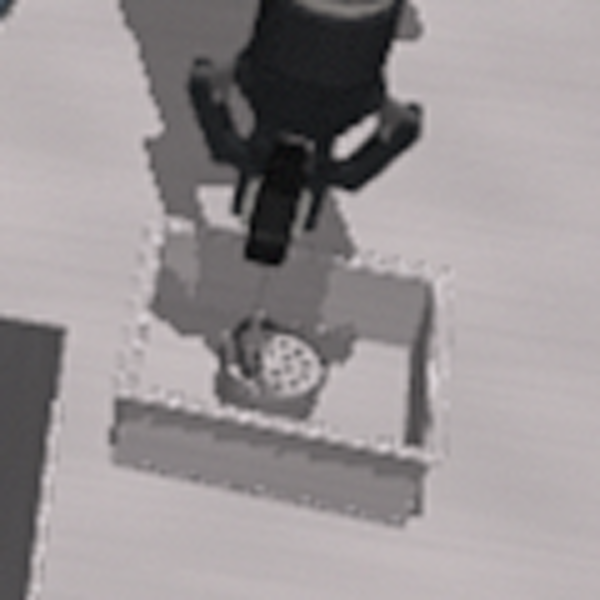

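```bash
python3 -m inch '[[1,[0,0,0.01],[0,0,0]],[1,[0,0,0.015],[0,0,0]],[1,[0,0,0.015],[0,0,0]]]'| grep -E 'tcp|force'; python3 -m inch '[[1,[0,0,0.01],[0,0,0]],[1,[0,0,0.01],[0,0,0]]]'| grep -E 'tcp|force'
```

```text
tcp_pos: [0.4197, 0.2689, 0.1439]
force: [0.3, 0.5, -2.0]
tcp_pos: [0.4199, 0.269, 0.143]
force: [0.7, 0.3, -1.5]
```

```bash
python3 -m inch '[[1,[0,0,0.006],[0,0,0]],[1,[0,0,0.006],[0,0,0]]]'| grep -E 'tcp|force'; python3 -m inch '[[1,[0,0,0.005],[0,0,0]],[1,[0,0,0.005],[0,0,0]]]'| grep -E 'tcp|force'
```

```text
tcp_pos: [0.42, 0.269, 0.1428]
force: [-0.2, -0.2, 4.1]
tcp_pos: [0.4201, 0.269, 0.1427]
force: [-0.8, -1.1, 7.3]
```

```bash
python3 -m inch '[[1,[0,0,-0.01],[0,0,0]],[1,[0,0,-0.01],[0,0,0]],[1,[0,-0.02,-0.01],[0,0,0]],[1,[0,-0.03,-0.01],[0,0,0]],[1,[0,-0.03,-0.01],[0,0,0]]]'| grep -E 'tcp|force'; python3 -m inch '[[1,[0,-0.02,0],[0,0,0]],[1,[0,-0.04,0],[0,0,0]],[1,[0,-0.04,0],[0,0,0]]]'| grep -E 'tcp|force'
```

```text
tcp_pos: [0.4201, 0.2718, 0.1428]
force: [-0.2, -2.5, 2.8]
tcp_pos: [0.4207, 0.2762, 0.1428]
force: [-1.7, -1.3, 3.5]
```

```bash
python3 -m inch '[[1,[0,-0.02,-0.002],[0,0,0]],[1,[0,-0.04,-0.002],[0,0,0]],[1,[0,-0.04,-0.002],[0,0,0]]]'| grep -E 'tcp|force'; python3 -m inch '[[1,[0,-0.02,0],[0,0,0]],[1,[0,-0.04,0],[0,0,0]],[1,[0,-0.07,0],[0,0,0]],[1,[0,-0.07,0],[0,0,0]]]'| grep -E 'tcp|force'
python3 - <<'E'
from h import *
p,d=snapshot("scene");cv2.imwrite("pics/s13.png",cv2.resize(p[160:280,370:490],(600,600),interpolation=2))
E
```

```text
tcp_pos: [0.4213, 0.2805, 0.1429]
force: [-0.2, -0.6, 1.3]
tcp_pos: [0.4224, 0.2876, 0.1429]
force: [0.2, -0.8, 0.7]
```

View pics/s13.png

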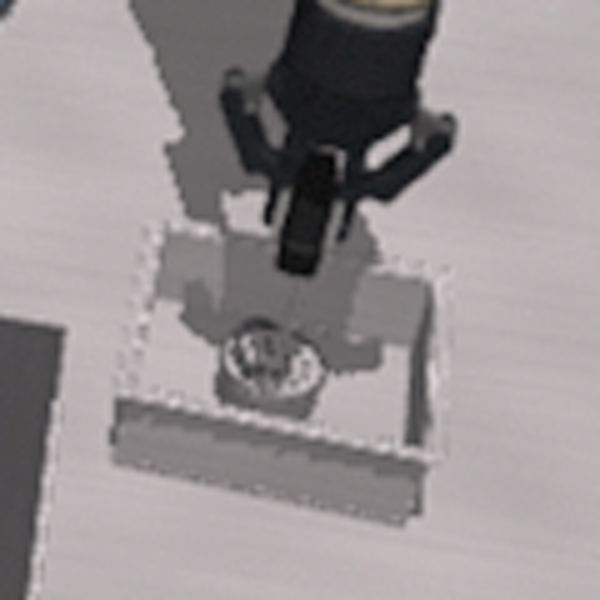

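```bash
python3 -m inch '[[1,[0,-0.03,-0.03],[0,0,0]],[1,[0,-0.03,-0.08],[0,0,0]],[1,[0,-0.03,-0.13],[0,0,0]],[1,[0,-0.03,-0.18],[0,0,0]]]'| grep -E 'tcp|force'; python3 -m inch '[[1,[0,0,-0.1],[0,0,0]],[1,[0,0,-0.2],[0,0,0]],[1,[0,0,-0.3],[0,0,0]],[1,[0,0,-0.4],[0,0,0]]]'| grep -E 'tcp|force'
python3 - <<'E'
from h import *
p,d=snapshot("scene");cv2.imwrite("pics/s14.png",cv2.resize(p[140:260,370:490],(600,600),interpolation=2))
E
```

```text
tcp_pos: [0.4226, 0.2898, 0.1614]
force: [-0.3, -0.1, -1.6]
tcp_pos: [0.4226, 0.2899, 0.2021]
force: [-0.6, 0.2, -2.8]
```

View pics/s14.png

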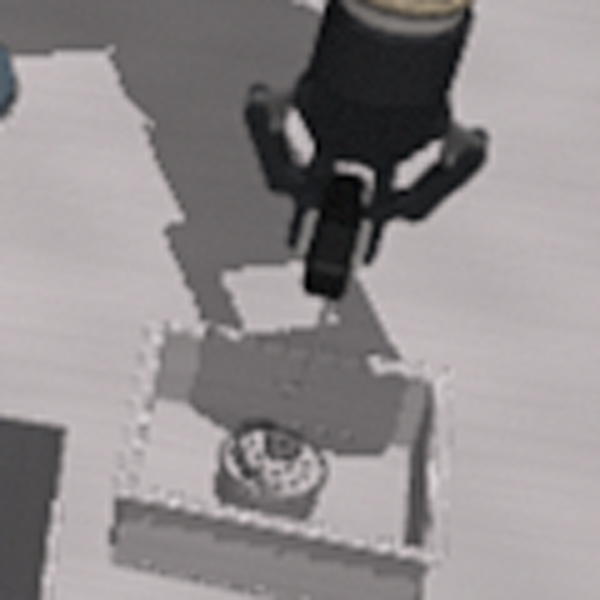

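```bash
python3 - <<'E'
import json
Z=[0,0,0]
L=[[0,0,.93],[0,0,.02],[0,0,.03],[0,0,.01],[0,0,.01],[0,0,.01],[0,0,.005],[0,.05,-.01],[0,.03,0],[0,.03,0],[0,.03,0],[0,.023,0],[0,0,-.05],[0,-.23,-.2],[0,0,-.04],[0,0,-.15],[0,0,-.2],[0,0,-1],[0,0,-.23],[-.73,-.93,-.2],[-.73,-.93,0],[-.73,-.93,0],[.02,0,1],[0,0,1],[0,0,.12],[0,0,.03],[0,0,.03],[0,0,.02],[0,.25,.21],[0,0,.015],[0,0,.01],[0,0,.006],[0,0,.005],[0,-.03,-.01],[0,-.04,0],[0,-.04,-.002],[0,-.07,0],[0,-.03,-.18],[0,0,-.4]]
json.dump([[a,Z] for a in L],open("extra.json","w"))
import dr
from h import *
p,T=dr.run();print(p,sense()["tcp_pos"],sense()["t"]);print(T.as_matrix().round(4))
f=go([.4686,-.3248,.331],np.radians(80.85),(p,T))
M=T.as_matrix();print(M.T@(np.array([.4686,-.3248,.331])-p))
E
```

```text
[0.4228091  0.28989855 0.20044347] [0.42354474 0.29036637 0.20359742] 27.75
[[ 0.9905 -0.1377  0.0028]
 [-0.1377 -0.9905 -0.0026]
 [ 0.0031  0.0022 -1.    ]]
shift [ 1.304  6.028 -1.289] turn [ 7.000e-04 -1.000e-04 -2.466e-01] deg 88.7666124359113
[ 0.1304177   0.60281301 -0.1288558 ]
```

```bash
python3 -m inch '[[1,[0,0,-0.3],[0,0,0]],[1,[0,0,-0.6],[0,0,0]],[1,[0,0.1,-0.9],[0,0,0]],[1,[0,0.3,-1],[0,0,0]],[1,[0,0.6,-1],[0,0,0]],[1,[0.1,1,-1],[0,0,0]]]'| grep -E 'tcp|force'; for k in 1; do python3 -m inch '[[1,[0.1,0.35,-0.1],[0,0,0]],[1,[0.2,0.7,-0.15],[0,0,0]],[1,[0.3,1,-0.2],[0,0,0]]]'| grep -E 'tcp|force';python3 -m inch '[[1,[0.1,0.35,-0.1],[0,0,0]],[1,[0.2,0.7,-0.1],[0,0,0]],[1,[0.3,1,-0.1],[0,0,0]]]'| grep -E 'tcp|force'; python3 -m inch '[[1,[0.1,0.35,0],[0,0,0]],[1,[0.2,0.7,0],[0,0,0]],[1,[0.3,1,0],[0,0,0]]]'| grep -E 'tcp|force'; python3 -m inch '[[1,[0.1,0.35,0],[0,0,0]],[1,[0.2,0.7,0],[0,0,0]],[1,[0.3,1,0],[0,0,0]]]'| grep -E 'tcp|force'; done;  python3 -m inch '[[1,[0,0.35,0],[0,0,0]],[1,[0,0.7,0],[0,0,0]],[1,[0,0.9,0],[0,0,0]],[1,[0,1,0],[0,0,0]],[1,[0,1,0],[0,0,0]],[1,[0,1,0],[0,0,0]]]'| grep -E 'tcp|force'
```

```text
tcp_pos: [0.4173, 0.1897, 0.302]
force: [0.4, 0.1, -2.7]
tcp_pos: [0.4339, 0.085, 0.3221]
force: [0.9, -0.1, -3.0]
tcp_pos: [0.45, -0.0183, 0.3325]
force: [-1.0, 0.2, -1.7]
tcp_pos: [0.4658, -0.1214, 0.3324]
force: [-0.1, -0.1, -2.4]
tcp_pos: [0.4817, -0.2247, 0.3325]
force: [0.0, -0.7, -2.2]
tcp_pos: [0.4682, -0.3206, 0.3325]
force: [-0.5, 0.7, -1.7]
```

```bash
python3 -m inch '[[1,[0,0,0],[0,0,-0.023]],[1,[0,0,0],[0,0,-0.046]],[1,[0,0,0],[0,0,-0.069]],[1,[0,0,0],[0,0,-0.092]],[1,[0,0,0],[0,0,-0.115]],[1,[0,0,0],[0,0,-0.138]],[1,[0,0,0],[0,0,-0.161]],[1,[0,0,0],[0,0,-0.184]],[1,[0,0,0],[0,0,-0.207]],[1,[0,0,0],[0,0,-0.23]],[1,[0,0,0],[0,0,-0.2466]],[1,[0,0,0],[0,0,-0.2466]],[1,[0,0,0],[0,0,-0.2466]]]'
python3 - <<'E'
import json
L=json.load(open("extra.json"));Z=[0,0,0]
L+=[[[.1,1,-1],Z],[[.3,1,-.2],Z],[[.3,1,-.1],Z],[[.3,1,0],Z],[[.3,1,0],Z],[[0,1,0],Z],[Z,[0,0,-.2466]]]
json.dump(L,open("extra.json","w"))
import dr
from h import *
p,T=dr.run();s=sense();print(p,s["tcp_pos"],s["t"]);print(T.as_matrix().round(4).tolist(),R.from_quat(s["tool_rot"]).as_matrix().round(4).tolist())
print(T.inv().apply(np.array([.4691,-.3253,.31])-p)*10)
i=camera_info("wrist");p,d=snapshot("wrist");cv2.imwrite("pics/w15.png",p);np.save("pics/w15.npy",d);np.save("pics/w15i.npy",i,allow_pickle=True)
E
```

```text
t: 31.45
tcp_pos: [0.4685, -0.3206, 0.3328]
tool_rot: [0.761, 0.648, 0.0, 0.002]
force: [-0.3, -0.5, -2.2]
finger_gap: 0.271
[ 0.46857055 -0.32195335  0.33213684] [ 0.46846204 -0.3206244   0.33281933] 31.45
[[0.1589, 0.9873, 0.0028], [0.9873, -0.1589, -0.0026], [-0.0021, 0.0031, -1.0]] [[0.1594, 0.9872, 0.0028], [0.9872, -0.1594, -0.0021], [-0.0017, 0.0031, -1.0]]
[-0.0317387   0.00984748  0.22146717]
```

View pics/w15.png

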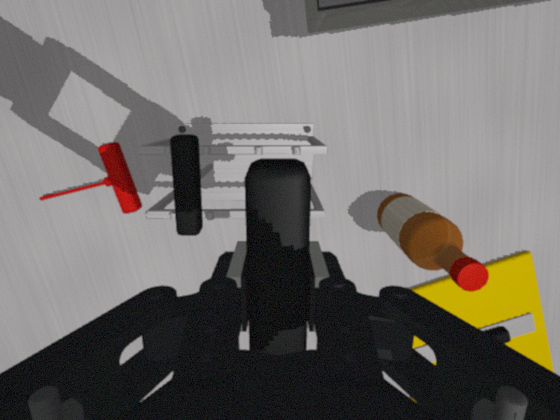

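```bash
python3 - <<'E'
from h import *
p=cv2.imread("pics/w15.png");i=np.load("pics/w15i.npy",allow_pickle=True).item()
cv2.imwrite("pics/w15c.png",cv2.resize(p[110:230,140:340],(800,480),interpolation=2))
E
```

View pics/w15c.png

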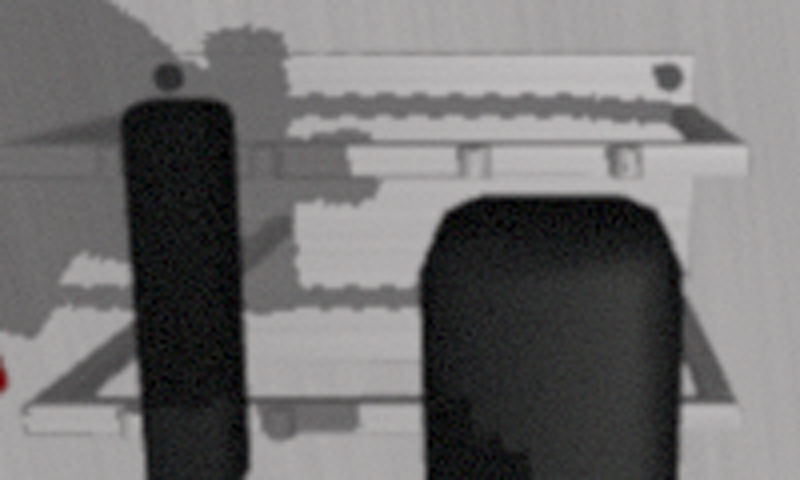

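```bash
python3 -m inch '[[1,[-0.04,0.01,0.1],[0,0,0]],[1,[-0.04,0.01,0.3],[0,0,0]],[1,[-0.04,0.01,0.5],[0,0,0]],[1,[-0.04,0.01,0.7],[0,0,0]],[1,[-0.04,0.01,0.9],[0,0,0]],[1,[-0.04,0.01,1],[0,0,0]],[1,[-0.04,0.01,1],[0,0,0]]]'| grep -E 'tcp|force'; python3 -m inch '[[1,[0,0,0.2],[0,0,0]],[1,[0,0,0.4],[0,0,0]],[1,[0,0,0.6],[0,0,0]],[1,[0,0,0.75],[0,0,0]],[1,[0,0,0.85],[0,0,0]],[1,[0,0,0.85],[0,0,0]],[1,[0,0,0.85],[0,0,0]]]'| grep -E 'tcp|force'
```

```text
tcp_pos: [0.468, -0.3256, 0.2307]
force: [0.7, -0.0, -2.2]
tcp_pos: [0.4696, -0.3271, 0.1484]
force: [0.8, 1.3, -1.5]
```

```bash
python3 -m inch '[[1,[0,0,0.04],[0,0,0]],[1,[0,0,0.08],[0,0,0]],[1,[0,0,0.11],[0,0,0]],[1,[0,0,0.13],[0,0,0]],[1,[0,0,0.13],[0,0,0]]]'| grep -E 'tcp|force'; python3 -m inch '[[1,[0,0,0.01],[0,0,0]],[1,[0,0,0.02],[0,0,0]],[1,[0,0,0.02],[0,0,0]]]'| grep -E 'tcp|force'
```

```text
tcp_pos: [0.469, -0.3264, 0.1343]
force: [0.4, 0.1, -1.9]
tcp_pos: [0.4692, -0.3266, 0.1326]
force: [-0.0, 0.2, -2.0]
```

```bash
python3 -m inch '[[1,[0,0,0.01],[0,0,0]],[1,[0,0,0.01],[0,0,0]]]'| grep -E 'tcp|force'; python3 -m inch '[[1,[0,0,0.006],[0,0,0]],[1,[0,0,0.006],[0,0,0]]]'| grep -E 'tcp|force'
```

```text
tcp_pos: [0.4692, -0.3267, 0.1325]
force: [-0.9, 0.9, 4.1]
tcp_pos: [0.4692, -0.3267, 0.1325]
force: [-2.4, 1.6, 8.4]
```

Resting on the rails. I'll ease off slightly and open slowly.

```bash
python3 -m inch '[[1,[0,0,-0.01],[0,0,0]],[0.2,[0,0,-0.01],[0,0,0]],[0,[0,0,-0.01],[0,0,0]],[-0.5,[0,0,-0.01],[0,0,0]],[-1,[0,0,-0.01],[0,0,0]],[-1,[0,0,-0.01],[0,0,0]],[-1,[0,0,-0.01],[0,0,0]],[-1,[0,0,-0.01],[0,0,0]]]'; python3 -m inch '[[-1,[0,0,-0.1],[0,0,0]],[-1,[0,0,-0.3],[0,0,0]],[-1,[0,0,-0.6],[0,0,0]],[-1,[0,0,-1],[0,0,0]],[-1,[0,0,-1],[0,0,0]]]'; python3 -m inch '[[-1,[0,0,-0.3],[0,0,0]],[-1,[0,0,-0.6],[0,0,0]],[-1,[0,0,-0.6],[0,0,0]],[-1,[0,0,-0.6],[0,0,0]]]'
python3 - <<'E'
from h import *
i=camera_info("wrist");p,d=snapshot("wrist");cv2.imwrite("pics/w16.png",p)
p2,d2=snapshot("scene");cv2.imwrite("pics/s16.png",p2)
X=xyz("wrist",d,i);s=sense();print(s["t"],s["tcp_pos"],s["force"])
m=((X[...,2]>.150)&(X[...,2]<.175)&(p.max(2)<60)).astype(np.uint8)
n,l,st,ce=cv2.connectedComponentsWithStats(m)
for k in range(1,n):
    if st[k,4]>400:
        P=X[l==k];print(st[k],np.median(P,0),cv2.minAreaRect(P[:,:2].astype(np.float32)))
E
```

```text
t: 34.9
tcp_pos: [0.4691, -0.3266, 0.132]
tool_rot: [0.761, 0.649, 0.0, 0.002]
force: [-0.3, -0.5, -0.1]
finger_gap: 1.003
t: 35.4
tcp_pos: [0.4717, -0.329, 0.2384]
tool_rot: [0.761, 0.649, 0.001, 0.008]
force: [0.4, -0.4, 0.1]
finger_gap: 0.998
t: 35.8
tcp_pos: [0.4687, -0.3262, 0.2927]
tool_rot: [0.761, 0.649, 0.0, 0.003]
force: [-0.7, 0.3, -0.4]
finger_gap: 0.998
35.9 [ 0.46798457 -0.32551487  0.29097847] [-0.49159235 -0.34390411 -0.89119898]
[ 153  132   38  113 3373] [ 0.38361838 -0.30804182  0.16179227] ((0.3808932304382324, -0.31150510907173157), (0.09691270440816879, 0.024646135047078133), 79.80863952636719)
[ 263  133   30  113 3004] [ 0.47079695 -0.32354868  0.16203092] ((0.47043362259864807, -0.3268822133541107), (0.09706920385360718, 0.02398350089788437), 80.82560729980469)
```

View pics/w16.png

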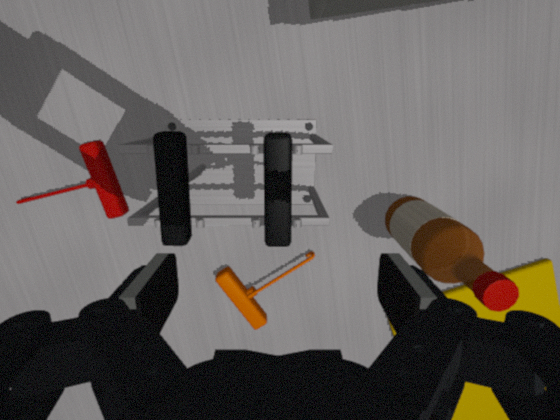

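View pics/s16.png

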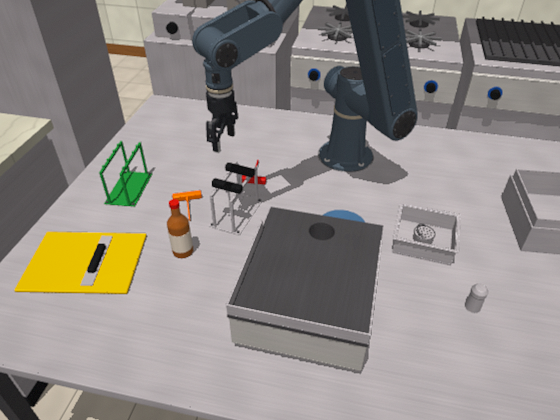

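The hook hangs in its slot at wrist pixel (278,190), the rod is unmoved, and the strainer stands in the pan at scene pixel (424,232). One last check of the strainer with the top camera.

```bash
python3 - <<'E'
from h import *
p,d=snapshot("top");X=xyz("top",d)
q=((X[...,0]>.35)&(X[...,0]<.49)&(X[...,1]>.23)&(X[...,1]<.36))
m=q&(X[...,2]>.031)&(X[...,2]<.045);P=X[m];print(len(P),np.median(P,0),cv2.minEnclosingCircle(P[:,:2].astype(np.float32)))
A=np.c_[P[:,:2],np.ones(len(P))];print("tilt",np.linalg.lstsq(A,P[:,2],rcond=None)[0][:2])
cv2.imwrite("pics/t17.png",p)
p0=cv2.imread("pics/top0.png")
cv2.imwrite("pics/t17c.png",cv2.resize(p[195:275,110:195],(600,565),interpolation=2))
E
```

```text
250 [0.42088075 0.29275183 0.03839041] ((0.4215814769268036, 0.2901076078414917), 0.03391748666763306)
tilt [ 0.00609136 -0.00862185]
```

View pics/t17.png

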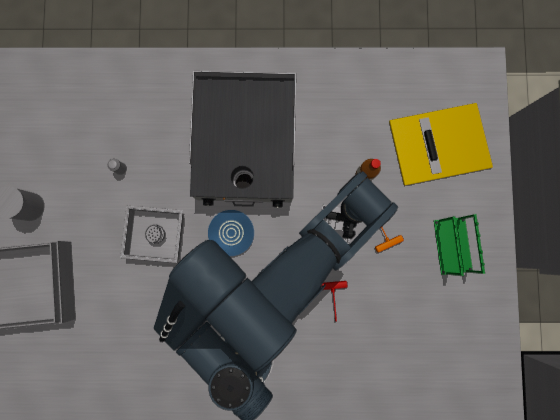

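```bash
python3 -c "
from station import *
print(sign_off())"
```

```text
the job is handed in; nothing more can be done
None
```

The job is done and handed in at about 36 s of the 72 s allowed. `sign_off` reports no verdict, so the results below are my own last checks.

**What I did**
- I took the hook from the far rack slot; a tilted wrist view showed the curl that tells it from the rod.
- I found the bail flopped over at about -98° and felt for the lid at about 3 to 6 N. I slid the hook under the bow, swung the bail upright and drew the strainer out.
- The springs took about 12 N at most.
- I lowered the strainer into the pan, where it landed softly with no force spike. I laid the bail over, backed the hook out and hung it back in its slot.

**Last checks**
- **Strainer:** its middle measures (0.422, 0.290) m against the pan's (0.421, 0.295), about 5 mm off centre. The lid top is 38 mm above the counter, and the tilt is about 0.01 rad.
- **Hook:** it hangs across both rails at (0.470, -0.327) m, about 1 mm from where it started, with its handle top at 162 mm as before and the bar within 1° of its first direction.
- **Bystanders:** the rod was measured and had not moved. The plate, oil bottle and shaker look unmoved in the pictures but were not re-measured.
- **Robot:** the gripper is open about 0.13 m above the hook's handle and touching nothing; the remaining force reading is under about 1 N.

**Disagreements:** none of the checks failed. The camera estimates and the arm's position readings differed by 1 to 2 mm in places. The pan's x came out as 0.421 m from the top camera and 0.427 m from the wrist, well inside the 50 mm allowance.

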